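# Move the weak-sprung inspection lamp to its working stand

## Robot

A 6-joint arm with a two-finger parallel gripper is mounted at the origin on the work surface. World frame = base frame: x ahead of the robot, y to its left, z up, the work surface at z = 0. Lengths are in m, angles in rad, forces in N, time in s.
With the tool pointing down it reaches from about 0.35 to 0.725 m from the base axis. Payload 4.3 kg.
Tool frame: the origin (TCP) lies between the finger pads; the fingertips stand 11 mm ahead of it and the grasp point (between the pads) lies 8 mm behind it; z points along the fingers, y is the line along which they close (so a half turn about z gives the same grasp; the last joint's range is limited). The gripper opens to 85 mm and grips with 20 to 120 N. Pads are 22 mm wide; open, the fingers measure 114 mm over their backs; the gripper's body (76 mm by 85 mm) begins 54 mm behind the grasp point. The pads swing forward as they close: fully open they stand 13 mm farther back than shut.
Start: joints at [-1.412, 0.377, 0.081, 1.274, 0, 1.46], TCP at [0.153, -0.554, 0.242] pointing down, gripper open.
Joint ranges: [-2.72, 2.72], [-0.84, 1.66], [-1.02, 1.22], [-1.77, 2.12], [-1.37, 1.28], [-3.14, 3.14]. Speed limits (rad/s): [2.57, 2.57, 3.14, 3.14, 3.14, 3.14].

## Interface

Orientations are given as a rotation vector (axis times angle).
In Python, from rig import r gives the robot as it stands.
- The arm moves only by the tool carry_out, never from a script. Its argument "steps" is a list that holds one entry, the list of rows, each a list of 7 numbers: the shift along the tool's x, y, z in m, then the turn, a rotation vector about the tool's x, y, z in degrees, then the opening, from 0 (shut) to 1 (fully open). In form: [[[tx, ty, tz, ax, ay, az, gripper], ...]]. A call has 1 to 20 rows; each row is the pose to reach, as a shift and turn from the pose commanded when the call began, along the tool's axes at that moment; what a row does not reach only later rows make up. A row lasts 1/12 s, in which the tool goes at most 41.7 mm and 7.16 degrees, less where a joint would pass 70% of its speed; a pose out of reach is approached as far as the arm can. A call with a gripper value outside its range is refused whole. The fingers move at their own pace and stop on an object; the grip force is fixed at half the most. Time passes only in rows, so rows that repeat a pose let the fingers close. It gives the time, the measured TCP pose, the force, the opening and the grip force at its end, in the units of the state.
- r.read_state(): the state, without advancing time (a new reading comes with each control period).
- r.camera(name): name is "scene" or "top" or "wrist"; returns (picture, depth): 400x640x3 uint8, red, green, blue; 400x640 float32, m along the optical axis (not along the pixel's ray), 0 where there is no reading.
- r.camera_model(name): a dict with "mtx" (3x3 intrinsics, pixels), "R" (3x3) and "t" (3): a world point X has camera coordinates R X + t. Camera axes: x right, y down, z forward; pixel columns grow to the right and rows downward; lengths in m; the calibration is good to about 2 mm. A picture is of the moment at which its call begins: read the wrist's pose just before it. camera_model takes no time and is no camera call; for the wrist camera it gives the pose at the moment of the call.
- r.hand_in(): hands the job in; it is judged then, once.
The state is a dict: "clock": time; "joint_pos": joint angles; "joint_vel": joint speeds; "effort": joint torques, N m; "tool_pos": TCP position; "tcp_rot": TCP orientation; "force": force on the tool from outside, world axes, zero at the start; "wrist_torque": the same for the moment, N m; "gripper_width": opening from 0.0 (shut) to 1.0 (fully open); "grip_force": force on a finger pad.
Only numpy, scipy, OpenCV 4.12 (cv2) and the standard library are available. Lean on these libraries where they do the work, as an engineer would, in place of code of your own. Each camera call takes 0.05 s, during which the arm holds its last target. There are 200 camera calls.

## Task

Take the inspection lamp out of the charging stand by the black grip on its carrier, lift it clear and carry it to the empty working stand, keeping the carrier about level and actively balancing the top-heavy lamp on its weak sprung pivot so that it never topples sideways. Steady it upright above the working stand, clear of its guide posts, for at least four seconds, then lower it until the carrier sits flat on the stand's floor with the stem between the guide posts, and let go. Touch only the carrier, never the stem or lamp head, and leave the other things on the bench alone.

Things in the scene. Friction and masses are not known exactly. Their poses are not given: they have to be found in the camera images.
- carrier: The lamp's carrier, loose, 550 g (+-15 %): white foot plate 240 (x) x 40 (y) x 16 mm, dark battery block at the rear (-x) end, 65 mm high, black upright grip block 70 (x) x 24 (y) mm centred at x = -45, reaching up to 110 mm, two steel ears at x = 68 and 102, 50 mm high. Origin: centre of the foot's underside; x from grip to stem, z up. Starts in the charging stand, aligned with it.
- grip (a point): Point in the carrier's grip block at (-45, 0, 90) mm in the carrier's frame, 20 mm below the block's top; grasp it here from above, fingers closing across the 24 mm (carrier's y). The whole lamp's centre of mass lies 25 mm ahead (+x) of it.
- pivot (a point): Middle of the stem's pivot axis, at (85, 0, 35) mm in the carrier's frame. The stem turns about the carrier's x axis only (a positive turn leans the head to -y), stops at +-0.6 rad from the carrier's z. Return spring to the carrier's z 0.326 N m/rad, damping 0.003 N m s/rad, dry friction 0.0003 N m. Gravity (0.356 N m/rad) beats the spring: it topples, time constant 0.5 s (0.4 to 0.7).
- stem: The lamp: steel rod of 14 mm diameter with a grey collar (44 mm diameter, 66 to 94 mm above the pivot) and a white round head (60 mm diameter, 165 to 236 mm above the pivot). Origin on the pivot axis, z up along the rod. Nominal mass 0.200 kg (+-5 %), centre of mass 181 mm above the pivot, moment of inertia about the pivot 0.00714 kg m2.
- lamp_head (a point): Point on the stem's axis inside the head, 200 mm above the pivot. Rolling the carrier by a (rad) about its x axis adds 46 a (rad/s2) to the stem's turn acceleration; accelerating the pivot along the carrier's y by b (m/s2) adds b / 0.197 m.
- charger: Charging stand, fixed: grey floor plate 270 (x) x 150 (y) x 10 mm, a black power block beside one of its two guide posts. Low lips up to 18 mm above the bench at its ends (x = +-131), low side fences up to 22 mm at x = -85. Origin: centre of its underside, on the bench; axes as for the carrier standing in it.
- charger_guide (a point): Between the charging stand's two upright steel guide posts (30 mm long in x), at (85, 0, 135) mm in its frame: their inner faces stand 26 mm to either side, straight up to here, then flared outwards, tips at 165 mm above the bench. In the stand they keep the stem's collar from falling over and leave the foot 6 mm a side.
- work_stand: Working stand, fixed, empty at the start: the same floor plate, lips and two guide posts as the charging stand, no black block, more room between the posts and fences (42 mm to either side of the middle). Origin and axes likewise.
- work_stand_guide (a point): As charger_guide, for the working stand: inner faces of its posts stand 32 mm to either side (12 mm a side for the foot); the collar has 10 mm a side there.
- work_stand_seat (a point): Centre of the working stand's floor top, 10 mm above the bench: where the carrier's origin belongs, carrier's x along the stand's x.
- dropper: Small white plastic dropper bottle, 44 mm diameter, 75 mm high, loose bystander. Origin: centre of underside.
- slide_box: Grey microscope slide box 80 x 70 x 35 mm, loose bystander. Origin: centre of underside.
- specimen_cup: White open specimen cup, 60 mm diameter, 65 mm high, loose bystander. Origin: centre of underside.

How it is judged:
By the outcome, as a careful person would: the job done as asked, in the order asked, and still so for the second after the job is handed in, with the robot touching nothing.
It also fails if it takes over 72 s, if anything falls off the work surface, if the arm or the gripper's body presses on something with over 40 N, if the wrist force passes 120 N, or if a joint passes its speed limit or range.

## Working session

There is one attempt and no reset: what is moved stays moved. The work goes in short steps, Python scripts to look and compute and a tool call to move; the robot and the scene stay as the last step left them, time stands still between calls to the robot, and variables do not carry over. Pictures are saved under pics/ and viewed, at most 10 in all, crops included, and the job is handed in when it is done.

Besides the shell and the picture viewer there is one more tool, called after "Emit:" in YAML: its name, and indented under it one key for each argument. carry_out: Moves the arm, as the interface text tells. Its arguments: {"type":"object","properties":{"steps":{"type":"array"}},"required":["steps"]}

```bash
ls; mkdir -p pics
cat > h.py <<'E'
from rig import r
import numpy as np, cv2, pickle
E
python3 - <<'E'
from h import *
s=r.read_state(); print({k:np.round(v,3) for k,v in s.items()})
D={}
for n in ["scene","top","wrist"]:
    m=r.camera_model(n); p,d=r.camera(n); D[n]=(p,d,m)
    cv2.imwrite(f"pics/{n}0.png",p[...,::-1]); print(n,np.round(m["mtx"],1).tolist(),np.round(m["R"],3).tolist(),np.round(m["t"],3))
pickle.dump(D,open("d0.pkl","wb"))
E
```

```text
pics
{'clock': np.float64(0.0), 'joint_pos': array([-1.412,  0.378,  0.08 ,  1.274, -0.   ,  1.461]), 'joint_vel': array([ 0.   ,  0.   , -0.001,  0.001, -0.002,  0.002]), 'effort': array([ 1.0000e-03, -4.6360e+01,  2.6988e+01,  2.1000e-02,  0.0000e+00,
       -0.0000e+00]), 'tool_pos': array([ 0.153, -0.554,  0.241]), 'tcp_rot': array([-3.111, -0.421,  0.   ]), 'force': array([ 0.519, -0.745,  0.02 ]), 'wrist_torque': array([-0.01 , -0.005, -0.033]), 'grip_force': np.float64(0.0), 'gripper_width': np.float64(0.997)}
scene [[457.5, 0.0, 326.3], [0.0, 457.5, 204.3], [0.0, 0.0, 1.0]] [[0.651, 0.759, 0.005], [0.552, -0.468, -0.69], [-0.522, 0.452, -0.723]] [-0.394 -0.246  1.461]
top [[479.8, 0.0, 321.4], [0.0, 479.8, 199.5], [0.0, 0.0, 1.0]] [[0.03, -0.999, -0.019], [-0.996, -0.028, -0.088], [0.087, 0.021, -0.996]] [-0.023  0.63   1.03 ]
wrist [[349.0, 0.0, 321.2], [0.0, 349.0, 204.7], [0.0, 0.0, 1.0]] [[0.264, -0.964, -0.002], [-0.913, -0.251, 0.321], [-0.31, -0.083, -0.947]] [-0.574 -0.042  0.383]
```

View pics/scene0.png

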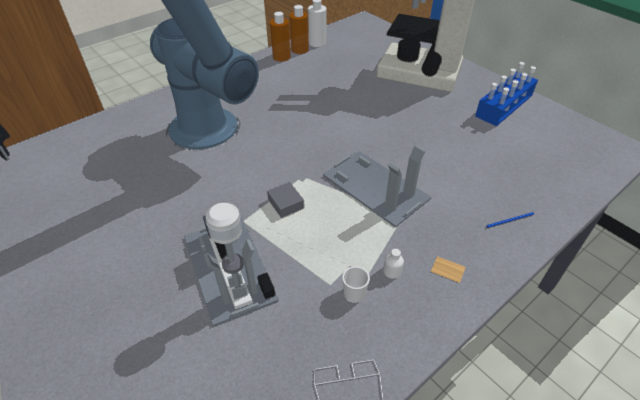

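View pics/top0.png

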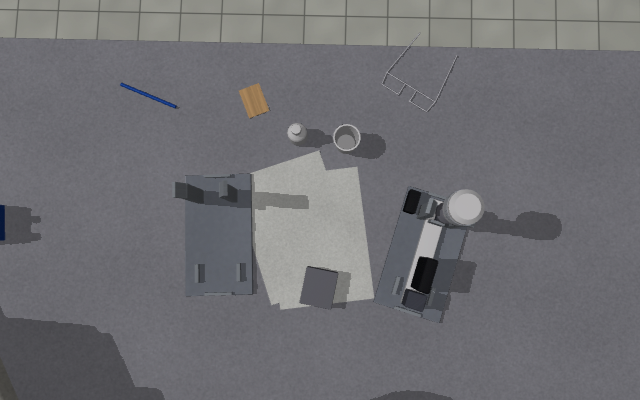

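```bash
cat >> h.py <<'E'
def cloud(p,d,m):
    v,u=np.mgrid[:400,:640]; K=m["mtx"]
    X=np.stack([(u-K[0,2])/K[0,0]*d,(v-K[1,2])/K[1,1]*d,d],-1)
    return (X-np.array(m["t"]))@np.array(m["R"])
def ray(m,u,v,z):
    R=np.array(m["R"]);t=np.array(m["t"]);K=m["mtx"]
    c=-R.T@t; q=R.T@np.array([(u-K[0,2])/K[0,0],(v-K[1,2])/K[1,1],1]); return c+q*(z-c[2])/q[2]
E
python3 - <<'E'
from h import *
D=pickle.load(open("d0.pkl","rb"))
for n in ["top","scene"]:
    p,d,m=D[n]; W=cloud(p,d,m); ok=(d>0)
    tab=ok&(W[...,0]>.35)&(W[...,0]<.8)&(abs(W[...,1])<.5)
    print(n,"table z median",np.median(W[...,2][tab]))
    g=p.astype(int).max(-1)
    def st(nm,mask):
        P=W[mask]; 
        if len(P)<5: print(nm,len(P));return
        rect=cv2.minAreaRect((P[:,:2]*1000).astype(np.float32)); print(nm,len(P),np.round(P.mean(0),4),"rect",np.round(rect[0],1),np.round(rect[1],1),round(rect[2],1))
    reg1=ok&(W[...,1]<-.03)&(W[...,1]>-.42)&(W[...,0]>.3)&(W[...,0]<.7)
    reg2=ok&(W[...,1]>.09)&(W[...,1]<.4)&(W[...,0]>.3)&(W[...,0]<.75)
    z=W[...,2]
    st("grip top",reg1&(z>.105)&(z<.13)&(g<60))
    st("head",reg1&(z>.24)&(z<.32)); st("headtop",reg1&(z>.274)&(z<.30))
    st("ws posts",reg2&(z>.12)&(z<.2)); 
    for s in (1,-1):
        P=W[reg2&(z>.1)&(z<.2)]
    st("ws floor",reg2&(z>.006)&(z<.03))
    st("ws all",reg2&(z>.006)&(z<.3))
    st("ch floor",reg1&(z>.006)&(z<.015))
    st("white foot",reg1&(z>.015)&(z<.04)&(g>150))
    st("ch all",reg1&(z>.006)&(z<.03))
p=D["top"][0]; a=cv2.resize(p[165:305,165:265],None,fx=4,fy=4,interpolation=2); b=cv2.resize(p[180:320,370:470],None,fx=4,fy=4,interpolation=2)
cv2.imwrite("pics/c1.png",np.hstack([a,b])[...,::-1])
E
```

```text
top table z median 0.000874273789256666
grip top 477 [ 0.4826 -0.2204  0.1189] rect [ 529.3 -231.7] [ 27.6 175.1] 78.1
head 1184 [ 0.6024 -0.2481  0.2754] rect [ 603.5 -251.9] [60.3 60.4] 60.9
headtop 899 [ 0.6033 -0.2519  0.2795] rect [ 603.5 -253.1] [55.2 57.9] 45.6
ws posts 428 [0.6322 0.2406 0.1498] rect [633.5 229.7] [ 30.3 108.7] 3.5
ws floor 7395 [0.5399 0.2229 0.0104] rect [521.3 244.4] [396.2 322.3] 8.0
ws all 8148 [0.5484 0.2241 0.0203] rect [521.3 244.4] [396.2 322.3] 8.0
ch floor 4507 [ 0.5028 -0.2218  0.01  ] rect [ 491.5 -217.7] [380.5 374.7] 88.9
white foot 728 [ 0.5373 -0.2341  0.0257] rect [ 537.3 -237.3] [ 38.3 202.1] 73.7
ch all 5756 [ 0.5065 -0.2228  0.013 ] rect [ 491.5 -217.7] [380.5 374.7] 88.9
scene table z median 0.0011690465299547268
grip top 0
head 1050 [ 0.6182 -0.2583  0.2703] rect [ 611.4 -255.2] [61.8 56. ] 69.4
headtop 585 [ 0.6112 -0.2553  0.2798] rect [ 609.7 -254.5] [58.3 52.3] 69.4
ws posts 380 [0.6381 0.2341 0.1439] rect [636.7 229.5] [ 32.3 109.7] 4.0
ws floor 3299 [0.5544 0.2157 0.011 ] rect [506.3 219.1] [246.6 398.4] 87.8
ws all 4313 [0.5742 0.2188 0.0324] rect [506.3 219.1] [246.6 398.4] 87.8
ch floor 2911 [ 0.5367 -0.2526  0.0102] rect [ 487.8 -222.1] [376.2 363.8] 86.1
white foot 325 [ 0.5787 -0.2561  0.0258] rect [ 541.4 -238.5] [ 39.5 207. ] 74.4
ch all 3711 [ 0.5438 -0.249   0.0131] rect [ 487.9 -220.8] [378.6 363.8] 86.1
```

View pics/c1.png

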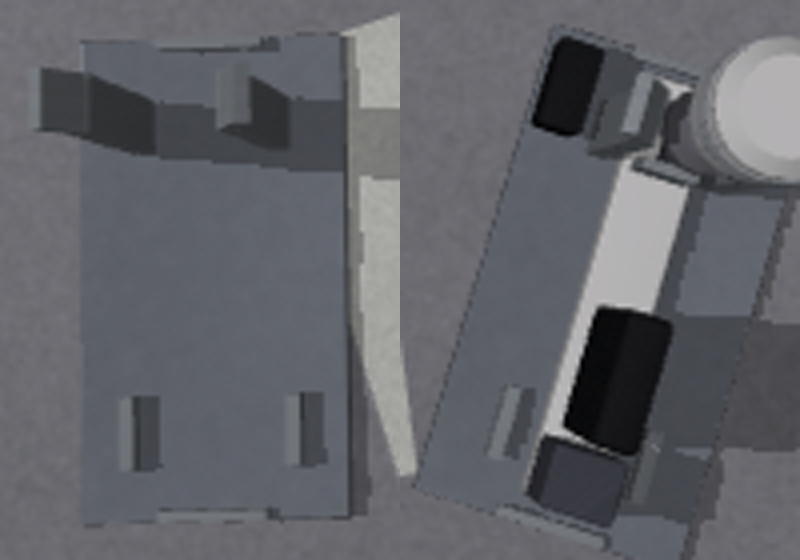

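```bash
cat > m1.py <<'E'
from h import *
def rects(n,p,d,m):
    d=cv2.medianBlur(d,5); W=cloud(p,d,m); z=W[...,2]; ok=d>0; g=p.astype(int).max(-1)
    reg1=ok&(W[...,1]<-.03)&(W[...,1]>-.42)&(W[...,0]>.3)&(W[...,0]<.75)
    reg2=ok&(W[...,1]>.05)&(W[...,1]<.42)&(W[...,0]>.3)&(W[...,0]<.75)
    def st(nm,mask,k=3):
        mk=cv2.morphologyEx(mask.astype(np.uint8),cv2.MORPH_OPEN,np.ones((k,k)))
        c,l,s,_=cv2.connectedComponentsWithStats(mk)
        for i in 1+np.argsort(-s[1:,4])[:2]:
            P=W[l==i]
            if len(P)<15: continue
            rc=cv2.minAreaRect((P[:,:2]*1000).astype(np.float32)); print(n,nm,len(P),"z",np.round(np.median(P[:,2]),4),"rect",np.round(rc[0],1),np.round(rc[1],1),round(rc[2],1))
    st("grip",reg1&(z>.112)&(z<.13)&(g<70)); st("wsfloor",reg2&(z>.005)&(z<.024),5)
    st("wsposts",reg2&(z>.155)&(z<.18),1); st("wsposts_lo",reg2&(z>.1)&(z<.13),1); st("chfloor",reg1&(z>.005)&(z<.024),5)
    st("foot",reg1&(z>.018)&(z<.034)&(g>140))
if __name__=="__main__":
    D=pickle.load(open("d0.pkl","rb"))
    for n in ["top","scene"]: rects(n,*D[n])
    m=D["top"][2]
    for nm,off,pts in [("ws",(165,165),[(82,41),(343,34),(350,517),(82,524)]),("ch",(370-100,180),[(550,24),(800,106),(690,556),(413,487)])]:
        C=np.array([ray(m,off[0]+(U-.5)/4,off[1]+(V-.5)/4,.01)[:2]*1000 for U,V in pts]); e=(C[0]+C[1]-C[2]-C[3])/2; print(nm,np.round(C,1).tolist(),"c",C.mean(0),"yaw",np.degrees(np.arctan2(e[1],e[0])), [np.degrees(np.arctan2(*(C[i]-C[j])[::-1])) for i,j in((0,3),(1,2))])
E
python3 m1.py
```

```text
top grip 433 z 0.1194 rect [ 477.8 -221.1] [24.2 69.5] 74.4
top wsfloor 7559 z 0.0099 rect [548.6 225. ] [270.1 150.4] 3.1
top wsposts 100 z 0.1597 rect [630.6 278.3] [29.3 11. ] 2.4
top wsposts 82 z 0.1607 rect [637.  181.8] [29.6 10.9] 2.9
top wsposts_lo 68 z 0.1137 rect [631.6 264.7] [10.2 32.3] 81.1
top wsposts_lo 28 z 0.1059 rect [634.  186.9] [11.1 31.3] 72.5
top chfloor 4693 z 0.0101 rect [ 493.4 -226.2] [151.9 218.3] 74.5
top chfloor 156 z 0.0107 rect [ 644.5 -242.2] [27.5 37.8] 2.4
top foot 732 z 0.0258 rect [ 512.5 -230.7] [ 38.3 152. ] 74.0
scene wsfloor 3272 z 0.0102 rect [550.4 226.8] [274.9 155.1] 2.9
scene wsposts 52 z 0.159 rect [632.1 278.1] [29.9 13.8] 17.1
scene wsposts 44 z 0.1604 rect [638.5 181.6] [28.6  8. ] 2.1
scene wsposts_lo 118 z 0.1153 rect [638.6 189.6] [33.  13.1] 22.0
scene wsposts_lo 109 z 0.1149 rect [632.8 266. ] [33.6 13.7] 17.0
scene chfloor 2483 z 0.0104 rect [ 521.6 -233.8] [149.4 271.2] 74.2
scene chfloor 238 z 0.0106 rect [ 477.3 -165.3] [31.8 82.8] 33.4
scene foot 147 z 0.0254 rect [ 630.5 -263.6] [39.3 17.4] 75.3
scene foot 88 z 0.0264 rect [ 484.  -238.7] [ 8.6 82.4] 73.3
ws [[678.7, 305.3], [686.7, 157.5], [418.1, 142.1], [409.6, 290.5]] c [548.24704743 223.84726768] yaw 3.2055924208498454 [np.float64(3.1383736104959374), np.float64(3.2729361746658943)]
ch [[668.0, -195.5], [625.9, -334.7], [378.0, -275.7], [410.3, -124.2]] c [ 520.55148859 -232.49100558] yaw -14.452489473612584 [np.float64(-15.468409853416595), np.float64(-13.386406135100394)]
```

```bash
cat >> h.py <<'E'
from scipy.spatial.transform import Rotation as Ro
def Rt(yaw,roll=0.):  # tool pointing down, tool x along -carrier x (carrier yaw, deg), carrier roll about its x (deg)
    return Ro.from_euler('z',yaw,degrees=True)*Ro.from_euler('x',roll,degrees=True)*Ro.from_matrix([[-1,0,0],[0,1,0],[0,0,-1]])
def rel(p0,R0,p,R): return np.r_[R0.inv().apply(np.array(p)-p0),(R0.inv()*R).as_rotvec(degrees=True)]
def pose():
    s=r.read_state(); return np.array(s["tool_pos"]),Ro.from_rotvec(s["tcp_rot"]),s
E
python3 - <<'E'
from h import *
p,R,s=pose(); print(R.as_matrix().round(4).tolist(),p)
print(rel(p,R,[.478,-.2212,.20],Rt(-15.7)).round(4))
E
```

```text
[[0.9641, 0.2656, -0.0002], [0.2656, -0.9641, 0.0015], [0.0002, -0.0015, -1.0]] [ 0.15264154 -0.55389513  0.2415863 ]
[ 4.020000e-01 -2.343000e-01  4.200000e-02 -1.710000e-02 -1.164000e-01
 -1.488997e+02]
```

Emit:
carry_out:
  steps:
    - [[0.1,-0.06,0.0,0,0,-40,1],[0.1,-0.06,0.0,0,0,-40,1],[0.1,-0.06,0.0,0,0,-40,1],[0.1,-0.06,0.0,0,0,-40,1],[0.2,-0.12,0.0,0,0,-80,1],[0.2,-0.12,0.0,0,0,-80,1],[0.2,-0.12,0.0,0,0,-80,1],[0.2,-0.12,0.0,0,0,-80,1],[0.2,-0.12,0.0,0,0,-80,1],[0.3,-0.175,0.01,0,0,-115,1],[0.3,-0.175,0.01,0,0,-115,1],[0.3,-0.175,0.01,0,0,-115,1],[0.3,-0.175,0.01,0,0,-115,1],[0.402,-0.2343,0.02,0,0,-148.9,1],[0.402,-0.2343,0.02,0,0,-148.9,1],[0.402,-0.2343,0.02,0,0,-148.9,1],[0.402,-0.2343,0.02,0,0,-148.9,1],[0.402,-0.2343,0.02,0,0,-148.9,1],[0.402,-0.2343,0.02,0,0,-148.9,1],[0.402,-0.2343,0.02,0,0,-148.9,1]]

```text
clock: 1.82
tool_pos: [0.478, -0.2212, 0.2219]
tcp_rot: [-0.571, -3.088, -0.0]
force: [-0.7, 0.5, -0.7]
gripper_width: 0.999
grip_force: 0.0
```

```bash
cat >> h.py <<'E'
from scipy.optimize import least_squares
def headpts(n,pv,p,d,m):
    W=cloud(p,cv2.medianBlur(d,3),m); q=W-pv
    k=(d>0)&(q[...,2]>.155)&(q[...,2]<.26)&(np.hypot(q[...,0],q[...,1])<.19)&(p.max(-1)>110)
    k=cv2.erode(k.astype(np.uint8),np.ones((3,3)))>0
    return q[k]
def lean(Q,yaw):
    "Q: head points about the pivot. Returns lean toward carrier +y as slope (rad), forward slope, residual"
    L=Ro.from_euler('z',-yaw,degrees=True).apply(Q)
    def f(x):
        ax=np.array([x[1],x[0],1.]); ax/=np.linalg.norm(ax); h=L@ax; rho=np.linalg.norm(L-np.outer(h,ax),axis=1)
        top=.236+x[2]-h; sd=.030-rho; e=np.where(np.abs(top)<np.abs(sd),top,sd); return e*1000
    h=L[L[:,2]>L[:,2].max()-.008].mean(0)
    o=least_squares(f,[h[1]/h[2],h[0]/h[2],0],loss='soft_l1'); return o.x,np.median(np.abs(f(o.x)))
E
python3 - <<'E'
from h import *
p,R,s=pose(); print(p,rel(p,R,[.478,-.2212,.092],Rt(-15.7)).round(4),s["clock"])
from m1 import rects
y=np.radians(-15.7); pv=np.array([.5212+.085*np.cos(y),-.2335+.085*np.sin(y),.045])
for n in ["top","top","scene","scene"]:
    m=r.camera_model(n); a=r.camera(n); Q=headpts(n,pv,*a,m); print(n,len(Q),[np.round(v,4) for v in lean(Q,-15.7)])
rects("top",*r.camera("top"),r.camera_model("top"))
m=r.camera_model("wrist"); a=r.camera("wrist"); pickle.dump((a,m),open("w1.pkl","wb")); cv2.imwrite("pics/w1.png",a[0][...,::-1])
W=cloud(a[0],cv2.medianBlur(a[1],3),m); k=(W[...,2]>.11)&(W[...,2]<.13)&(a[0].max(-1)<70)
P=W[k]; print("wrist grip",len(P),np.median(P[:,2]),cv2.minAreaRect((P[:,:2]*1000).astype(np.float32)))
E
```

```text
[ 0.47804948 -0.22115442  0.22186522] [-1.0000e-04 -1.0000e-04  1.2990e-01  4.6000e-03 -5.1700e-02 -5.2487e+00] 1.8167
top 972 [array([ 0.0431,  0.0063, -0.0006]), np.float64(0.7529)]
top 939 [array([ 0.0408,  0.0058, -0.0008]), np.float64(0.7181)]
scene 996 [array([0.0485, 0.0091, 0.    ]), np.float64(0.6984)]
scene 1024 [array([ 0.0484,  0.0092, -0.0001]), np.float64(0.6745)]
top grip 108 z 0.1197 rect [ 453.3 -212.5] [25.7 17.7] 59.3
top grip 75 z 0.1194 rect [ 505.6 -227.3] [24.6 13. ] 85.3
top wsfloor 7573 z 0.0099 rect [548.7 224.8] [269.8 150.2] 3.1
top wsposts 93 z 0.1601 rect [630.5 278.3] [29.3 10.8] 3.4
top wsposts 79 z 0.1604 rect [637.1 181.8] [29.7 10.7] 2.5
top wsposts_lo 67 z 0.1144 rect [631.6 264.7] [10.3 32.3] 81.1
top wsposts_lo 28 z 0.1058 rect [634.1 187.5] [10.9 31.3] 71.5
top chfloor 3056 z 0.0101 rect [ 492.  -224.7] [150.5 215.2] 75.0
top chfloor 907 z 0.0099 rect [ 538.3 -286.5] [59.  98.9] 75.0
top foot 630 z 0.0257 rect [ 543.4 -239.4] [38.9 87.8] 73.9
top foot 51 z 0.0255 rect [ 456.8 -198.6] [ 7.3 27.1] 77.3
wrist grip 3055 0.12122857007452782 ((523.9398193359375, -236.64544677734375), (41.00165557861328, 164.98428344726562), 79.37104034423828)
```

View pics/w1.png

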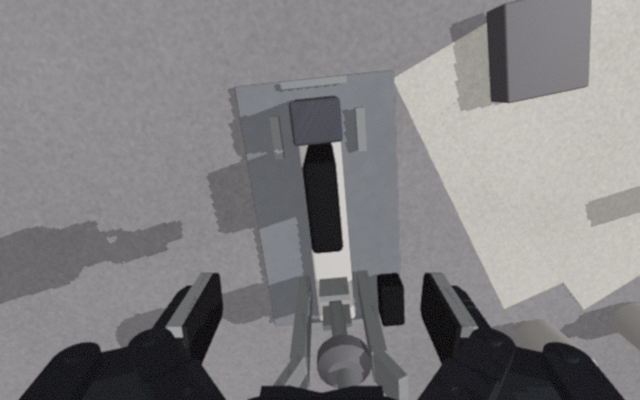

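Emit:
carry_out:
  steps:
    - [[0,0,0.01,0,0,-5.25,1],[0,0,0.02,0,-0.05,-5.25,1],[0,0,0.04,0,-0.05,-5.25,1],[0,0,0.06,0,-0.05,-5.25,1],[0,0,0.08,0,-0.05,-5.25,1],[0,0,0.095,0,-0.05,-5.25,1],[0,0,0.11,0,-0.05,-5.25,1],[0,0,0.12,0,-0.05,-5.25,1],[0,0,0.126,0,-0.05,-5.25,1],[0,0,0.13,0,-0.05,-5.25,1],[0,0,0.13,0,-0.05,-5.25,1],[0,0,0.13,0,-0.05,-5.25,0.7],[0,0,0.13,0,-0.05,-5.25,0.55],[0,0,0.13,0,-0.05,-5.25,0.45],[0,0,0.13,0,-0.05,-5.25,0.38],[0,0,0.13,0,-0.05,-5.25,0.32],[0,0,0.13,0,-0.05,-5.25,0.25],[0,0,0.13,0,-0.05,-5.25,0.1],[0,0,0.13,0,-0.05,-5.25,0],[0,0,0.13,0,-0.05,-5.25,0]]

```text
clock: 3.78
tool_pos: [0.4785, -0.2215, 0.0928]
tcp_rot: [0.439, 3.109, 0.0]
force: [0.3, 2.9, 4.7]
gripper_width: 0.273
grip_force: 59.5
```

Emit:
carry_out:
  steps:
    - [[0,0,-0.001,0,0,0,0],[0,0,-0.003,0,0,0,0],[0,0,-0.006,0,0,0,0],[0,0,-0.009,0,0,0,0],[0,0,-0.011,0,0,0,0],[0,0,-0.012,0,0,0,0],[0,0,-0.012,0,0,0,0],[0,0,-0.012,0,0,0,0]]

```text
clock: 4.45
tool_pos: [0.4779, -0.2218, 0.1042]
tcp_rot: [0.44, 3.11, -0.0]
force: [0.1, -1.2, -7.9]
gripper_width: 0.275
grip_force: 59.0
```

```bash
cat > bal.py <<'E'
from h import *
import json,sys,os
# phi = lean toward carrier +y (rad), al = carrier roll toward +y (rad, = -roll about x)
PT=np.array([-.130,0,.0478])          # pivot in tool frame
DT=1/240.
def tool_from(P,yaw,al): R=Rt(yaw,-np.degrees(al)); return P-R.apply(PT),R
def load(): return pickle.load(open("log.pkl","rb"))
def save(L): pickle.dump(L,open("log.pkl","wb"))
# log: knots list of (t,Px,Py,Pz,yaw,al) commanded, meas list of (t,phi)
def cmd(L,t,lag):
    K=np.array(L["knots"]); t=np.asarray(t)-lag
    return np.stack([np.interp(t,K[:,0],K[:,i]) for i in range(1,6)],-1)
def drive(L,t0,n,lag):
    t=t0+np.arange(n+1)*DT; C=cmd(L,t,lag); 
    # first-order smoothing of the commanded motion
    w=10; Cp=cmd(L,t0+np.arange(-w,n+1+w)*DT,lag); k=np.ones(w+1)/(w+1)
    S=np.stack([np.convolve(Cp[:,i],k,'valid') for i in range(5)],-1)[:n+1+w]
    S=np.stack([np.convolve(np.pad(S[:,i],(w//2,w//2),'edge'),k,'valid') for i in range(5)],-1)[w//2:w//2+n+1]
    A=np.gradient(np.gradient(S[:,:2],DT,axis=0),DT,axis=0); y=np.radians(S[:,3])
    b=-np.sin(y)*A[:,0]+np.cos(y)*A[:,1]
    return t,S[:,4],np.gradient(S[:,4],DT),b
def sim(x0,al,ad,b,bias,g=4.2,k=45.7,c=.42,fr=.042):
    n=len(al); ph=np.empty(n); v=np.empty(n); ph[0],v[0]=x0; p,w=x0
    for i in range(n-1):
        wr=w-ad[i]
        a=g*p+k*(al[i]+bias)-c*wr-b[i]/.197-fr*np.tanh(wr/.01)
        w+=a*DT; p+=w*DT; ph[i+1]=p; v[i+1]=w
    return ph,v
def measure(L,nimg=3):
    yaw,P=L["knots"][-1][4],np.array(L["knots"][-1][1:4])
    for i in range(nimg):
        p,R,s=pose(); e=(Rt(0).inv()*R) ; 
        pv=p+R.apply(PT); m=r.camera_model("scene"); a=r.camera("scene"); Q=headpts("scene",pv,*a,m)
        M=R.as_matrix(); yw=np.degrees(np.arctan2(-M[1,0],-M[0,0])); x,res=lean(Q,yw)
        alm=(np.sin(np.radians(yw))*M[0,2]-np.cos(np.radians(yw))*M[1,2])*-1
        L["meas"].append((s["clock"],x[0])); print("t %.3f phi %.4f fwd %.4f top %.4f n %d res %.2f | al %.4f yaw %.2f piv %s F %s"%(s["clock"],x[0],x[1],x[2],len(Q),res,alm,yw,pv.round(4),np.round(s["force"],1)))
    return r.read_state()["clock"]
E
python3 - <<'E'
from bal import *
p,R,s=pose(); t=s["clock"]; M=R.as_matrix(); yw=np.degrees(np.arctan2(-M[1,0],-M[0,0]))
P=p+R.apply(PT); L=dict(knots=[(t-1,*P,yw,0.),(t,*P,yw,0.)],meas=[]); print(p,yw,M[:,2],s["gripper_width"])
t=measure(L); L["now"]=t; save(L)
a=r.camera("scene")[0]; w=r.camera("wrist")[0]
cv2.imwrite("pics/l1.png",np.vstack([cv2.resize(a[180:330,160:320],(640,600)[:2],interpolation=2)[:300],cv2.resize(w,(640,300))])[...,::-1])
E
```

```text
[ 0.47794992 -0.22175913  0.10423534] -16.112519047041413 [ 6.34261557e-04 -4.01361409e-04 -9.99999718e-01] 0.2752975553580417
t 4.450 phi 0.0225 fwd 0.0080 top -0.0005 n 1044 res 0.71 | al -0.0002 yaw -16.11 piv [ 0.6029 -0.2579  0.0565] F [ 0.1 -1.2 -7.9]
t 4.500 phi 0.0189 fwd 0.0085 top -0.0003 n 1034 res 0.69 | al -0.0001 yaw -16.11 piv [ 0.6028 -0.2578  0.0564] F [ 0.2 -0.2 -7.1]
t 4.550 phi 0.0157 fwd 0.0084 top -0.0005 n 1034 res 0.66 | al -0.0001 yaw -16.11 piv [ 0.6028 -0.2578  0.0564] F [ 0.1 -0.  -7.7]
```

```bash
cat >> bal.py <<'E'
def drive(L,t0,n,lag):
    e=40; t=t0+np.arange(-e,n+1+e)*DT; C=cmd(L,t,lag); k=np.hanning(23)[1:-1]; k/=k.sum()
    S=np.stack([np.convolve(np.pad(C[:,i],(10,10),'edge'),k,'valid') for i in range(5)],-1)
    A=np.gradient(np.gradient(S[:,:2],DT,axis=0),DT,axis=0); y=np.radians(S[:,3]); b=-np.sin(y)*A[:,0]+np.cos(y)*A[:,1]
    f=slice(e,e+n+1); return t[f],S[f,4],np.gradient(S[:,4],DT)[f],b[f]
PR=np.array([.0,.05,4.2,45.7]); SG=np.array([.01,.02,.5,2.5])  # bias, lag, g, k
def estimate(L,ncyc=3,nimg=3,t1=None):
    M=np.array(L["meas"])[-ncyc*nimg:]; t0=M[0,0]; n=int(round((t1-t0)/DT)); idx=np.round((M[:,0]-t0)/DT).astype(int)
    pr=L.get("par",PR)
    def run(x):
        t,al,ad,b=drive(L,t0,n,x[3]); return sim(x[:2],al,ad,b,x[2],g=x[4],k=x[5])
    f=lambda x: np.r_[(run(x)[0][idx]-M[:,1])/.0007,(x[2:]-pr)/SG]
    o=least_squares(f,np.r_[M[0,1],(M[2,1]-M[0,1])/(M[2,0]-M[0,0]),pr],x_scale=np.r_[.01,.05,SG],diff_step=1e-4)
    ph,v=run(o.x); L["par"]=np.r_[o.x[2],PR[1:]*.3+o.x[3:]*.7] if ncyc>1 else np.r_[o.x[2],PR[1:]]
    print("est phi %.4f v %.4f bias %.4f lag %.3f g %.2f k %.1f rms %.5f"%(ph[-1],v[-1],*o.x[2:],np.sqrt(np.mean((ph[idx]-M[:,1])**2))))
    return (ph[-1],v[-1]),o.x[2:]
def plan(L,N,P1,yaw1,ncyc=3,hold=.15,t=None,phif=0.):
    t=t or L["now"]; x0,par=estimate(L,ncyc,t1=t); k0=L["knots"][-1]; P0=np.array(k0[1:4]); al0=k0[5]
    u=np.arange(1,N+1)/N; s=10*u**3-15*u**4+6*u**5
    Q=P0+np.outer(s,np.array(P1)-P0); yw=k0[4]+s*(yaw1-k0[4]); tt=t+np.arange(1,N+1)/12
    def mk(al): return dict(knots=L["knots"]+[(t,*k0[1:])]+[(tt[i],*Q[i],yw[i],al[i]) for i in range(N)])
    n=int(round((N/12+hold)/DT))
    def run(al):
        _,a,ad,b=drive(mk(al),t,n,par[1]); return sim(x0,a,ad,b,par[0],g=par[2],k=par[3])
    eq=-par[0]-par[2]*phif/par[3]
    def f(al):
        ph,v=run(al); d=np.diff(np.r_[al0,al]); return np.r_[(ph[-1]-phif)/.001,v[-1]/.003,d/.005,np.diff(d)/.005,(al-eq)/.01,(al[-1]-eq)/.004,d[-1]/.002]
    al=least_squares(f,np.linspace(al0,eq,N),diff_step=1e-4,x_scale=.01).x
    p0,R0=tool_from(P0,k0[4],al0); rows=[]
    for i in range(N):
        p,R=tool_from(Q[i],yw[i],al[i]); q=rel(p0,R0,p,R); q=np.r_[q[:3].round(4),q[3:].round(2)]; rows.append(q.tolist()+[0])
    L2=mk(al); ph,v=run(al); L["knots"]=L2["knots"]; L["now"]=t; save(L)
    print("pred max|phi| %.3f end %.4f %.4f | al deg"%(abs(ph).max(),ph[-1],v[-1]),np.degrees(al).round(2))
    print("[["+", ".join("["+", ".join("%g"%(z+0.) for z in q)+"]" for q in rows)+"]]")
def cycle(N,P1,yaw1,ncyc=3,**k):
    L=load(); L["now"]=measure(L); plan(L,N,P1,yaw1,ncyc,**k)
def lift(N,dz,ncyc=3,**k):
    K=load()["knots"][-1]; cycle(N,np.array(K[1:4])+[0,0,dz],K[4],ncyc,**k)
E
python3 - <<'E'
from bal import *
lift(10,.012,1)
E
```

```text
t 4.700 phi 0.0006 fwd 0.0082 top -0.0006 n 1061 res 0.69 | al -0.0001 yaw -16.11 piv [ 0.6029 -0.2578  0.0565] F [-0.4  0.1 -7.7]
t 4.750 phi -0.0048 fwd 0.0092 top -0.0005 n 1072 res 0.69 | al -0.0000 yaw -16.11 piv [ 0.6029 -0.2578  0.0565] F [-0.2 -0.6 -7.5]
t 4.800 phi -0.0115 fwd 0.0079 top -0.0005 n 1043 res 0.64 | al -0.0001 yaw -16.11 piv [ 0.6029 -0.2578  0.0565] F [-0.1  0.6 -7.7]
est phi -0.0179 v -0.1351 bias -0.0042 lag 0.050 g 4.20 k 45.7 rms 0.00025
pred max|phi| 0.049 end -0.0004 0.0012 | al deg [ 0.83  1.31  1.46  1.38  1.12  0.78  0.42  0.09 -0.14 -0.18]
[[[0, 0.0007, -0.0001, 0.83, 0, 0, 0], [0, 0.0011, -0.0007, 1.31, 0, 0, 0], [0, 0.0012, -0.0019, 1.46, 0, 0, 0], [0, 0.0011, -0.0038, 1.38, 0, 0, 0], [0, 0.0009, -0.006, 1.12, 0, 0, 0], [0, 0.0006, -0.0082, 0.78, 0, 0, 0], [0, 0.0003, -0.01, 0.42, 0, 0, 0], [0, 0.0001, -0.0113, 0.09, 0, 0, 0], [0, -0.0001, -0.0119, -0.14, 0, 0, 0], [0, -0.0002, -0.012, -0.18, 0, 0, 0]]]
```

Emit:
carry_out:
  steps:
    - [[0,0.0007,-0.0001,0.83,0,0,0],[0,0.0011,-0.0007,1.31,0,0,0],[0,0.0012,-0.0019,1.46,0,0,0],[0,0.0011,-0.0038,1.38,0,0,0],[0,0.0009,-0.006,1.12,0,0,0],[0,0.0006,-0.0082,0.78,0,0,0],[0,0.0003,-0.01,0.42,0,0,0],[0,0.0001,-0.0113,0.09,0,0,0],[0,-0.0001,-0.0119,-0.14,0,0,0],[0,-0.0002,-0.012,-0.18,0,0,0]]

```text
clock: 5.68
tool_pos: [0.478, -0.2224, 0.1165]
tcp_rot: [0.441, 3.109, 0.004]
force: [-0.9, 0.0, -7.8]
gripper_width: 0.275
grip_force: 59.3
```

```bash
python3 -c "
from bal import *
lift(10,.015,2)"
```

```text
t 5.683 phi 0.1231 fwd 0.0076 top -0.0004 n 1058 res 0.64 | al 0.0030 yaw -16.14 piv [ 0.603  -0.2584  0.0689] F [-0.9  0.  -7.8]
t 5.733 phi 0.1188 fwd 0.0082 top -0.0004 n 1027 res 0.68 | al 0.0030 yaw -16.14 piv [ 0.6029 -0.2583  0.0687] F [ 0.7 -0.2 -7.8]
t 5.783 phi 0.1131 fwd 0.0074 top -0.0004 n 1053 res 0.70 | al 0.0031 yaw -16.13 piv [ 0.6029 -0.2581  0.0686] F [-0.9  0.5 -8. ]
est phi 0.1122 v -0.0957 bias -0.0081 lag -0.136 g 0.19 k 65.0 rms 0.00246
pred max|phi| 0.112 end 0.0000 -0.0003 | al deg [-0.05  0.04  0.11  0.19  0.27  0.37  0.48  0.58  0.67  0.7 ]
[[[0, 0.0001, -0.0001, 0.13, 0, 0, 0], [0, 0.0002, -0.0009, 0.22, 0, 0, 0], [0, 0.0002, -0.0024, 0.29, 0, 0, 0], [0, 0.0003, -0.0048, 0.37, 0, 0, 0], [0, 0.0004, -0.0075, 0.46, 0, 0, 0], [0, 0.0005, -0.0102, 0.56, 0, 0, 0], [0, 0.0006, -0.0126, 0.66, 0, 0, 0], [0, 0.0007, -0.0141, 0.77, 0, 0, 0], [0, 0.0008, -0.0149, 0.85, 0, 0, 0], [0, 0.0008, -0.015, 0.88, 0, 0, 0]]]
```

```bash
sed -i 's/\*M\[1,2\])\*-1/*M[1,2])/' bal.py
python3 - <<'E'
from bal import *
L=load(); L["knots"]=L["knots"][:-11]; L["par"]=np.r_[-.004,PR[1:]]; print(L["knots"][-1],L["now"])
K=L["knots"][-1]
plan(L,10,np.array(K[1:4])+[0,0,.02],K[4],1)
E
```

```text
(np.float64(5.683333333333333), np.float64(0.6028736142412809), np.float64(-0.2578565041191511), np.float64(0.06852904535955434), np.float64(-16.112519047041413), np.float64(-0.003163976698609929)) 5.8333
est phi 0.1083 v -0.1017 bias -0.0095 lag 0.050 g 4.16 k 45.8 rms 0.00034
pred max|phi| 0.108 end 0.0002 -0.0009 | al deg [-0.28 -0.27 -0.17  0.    0.22  0.44  0.65  0.82  0.92  0.93]
[[[0, -0.0001, -0.0002, -0.1, 0, 0, 0], [0, -0.0001, -0.0012, -0.09, 0, 0, 0], [0, 0, -0.0033, 0.01, 0, 0, 0], [0, 0.0002, -0.0063, 0.19, 0, 0, 0], [0, 0.0004, -0.01, 0.4, 0, 0, 0], [0, 0.0006, -0.0136, 0.62, 0, 0, 0], [0, 0.0007, -0.0167, 0.83, 0, 0, 0], [0, 0.0009, -0.0188, 1, 0, 0, 0], [0, 0.001, -0.0198, 1.1, 0, 0, 0], [0, 0.001, -0.02, 1.11, 0, 0, 0]]]
```

Emit:
carry_out:
  steps:
    - [[0,-0.0001,-0.0002,-0.1,0,0,0],[0,-0.0001,-0.0012,-0.09,0,0,0],[0,0,-0.0033,0.01,0,0,0],[0,0.0002,-0.0063,0.19,0,0,0],[0,0.0004,-0.01,0.4,0,0,0],[0,0.0006,-0.0136,0.6,0,0,0],[0,0.0007,-0.0167,0.8,0,0,0],[0,0.0009,-0.0188,0.9,0,0,0],[0,0.0009,-0.0198,1,0,0,0],[0,0.0009,-0.02,1,0,0,0]]

```text
clock: 6.67
tool_pos: [0.4784, -0.2211, 0.1367]
tcp_rot: [-0.44, -3.11, 0.023]
force: [0.3, -0.1, -6.9]
gripper_width: 0.274
grip_force: 59.3
```

Run:
```python
from bal import *
L=load(); K=L["knots"]
a0=-.003164
for i,d in enumerate([-.1,-.09,.01,.19,.4,.6,.8,.9,1,1]): K[-10+i]=(*K[-10+i][:5],a0+np.radians(d))
save(L)
L["now"]=measure(L); L0=pickle.loads(pickle.dumps(L))
plan(L0,10,np.array(K[-1][1:4])+[0,0,.02],K[-1][4],2)
L["par"]=np.r_[-.008,PR[1:]]; plan(L,10,np.array(K[-1][1:4])+[0,0,.02],K[-1][4],1)
```

```text
t 6.667 phi 0.1006 fwd 0.0072 top -0.0004 n 1079 res 0.68 | al 0.0147 yaw -16.10 piv [ 0.6032 -0.2579  0.089 ] F [ 0.3 -0.1 -6.9]
t 6.717 phi 0.1087 fwd 0.0077 top -0.0003 n 1087 res 0.66 | al 0.0145 yaw -16.10 piv [ 0.603  -0.2579  0.0888] F [ 0.6 -0.1 -7.6]
t 6.767 phi 0.1191 fwd 0.0078 top -0.0005 n 1090 res 0.66 | al 0.0144 yaw -16.11 piv [ 0.6029 -0.2578  0.0886] F [ 0.4 -0.5 -8. ]
est phi 0.1317 v 0.2644 bias -0.0062 lag 0.054 g 4.27 k 44.1 rms 0.00045
pred max|phi| 0.193 end 0.0014 -0.0043 | al deg [-1.9  -3.43 -3.82 -3.37 -2.41 -1.19  0.07  1.18  1.91  2.03]
[[[0, -0.0023, -0.0001, -2.72, 0, 0, 0], [0, -0.0036, -0.001, -4.24, 0, 0, 0], [0, -0.0039, -0.0031, -4.64, 0, 0, 0], [0, -0.0036, -0.0062, -4.19, 0, 0, 0], [0, -0.0028, -0.0099, -3.22, 0, 0, 0], [0, -0.0019, -0.0136, -2.01, 0, 0, 0], [0, -0.0009, -0.0167, -0.75, 0, 0, 0], [0, 0, -0.0188, 0.36, 0, 0, 0], [0, 0.0006, -0.0198, 1.09, 0, 0, 0], [0, 0.0007, -0.02, 1.21, 0, 0, 0]]]
est phi 0.1310 v 0.2584 bias -0.0060 lag 0.050 g 4.21 k 45.7 rms 0.00012
pred max|phi| 0.190 end 0.0013 -0.0039 | al deg [-1.75 -3.2  -3.58 -3.17 -2.27 -1.13  0.05  1.09  1.79  1.91]
[[[0, -0.0021, -0.0001, -2.57, 0, 0, 0], [0, -0.0034, -0.001, -4.02, 0, 0, 0], [0, -0.0037, -0.0031, -4.4, 0, 0, 0], [0, -0.0034, -0.0062, -3.99, 0, 0, 0], [0, -0.0027, -0.0099, -3.09, 0, 0, 0], [0, -0.0018, -0.0136, -1.95, 0, 0, 0], [0, -0.0009, -0.0167, -0.77, 0, 0, 0], [0, 0, -0.0188, 0.27, 0, 0, 0], [0, 0.0005, -0.0198, 0.97, 0, 0, 0], [0, 0.0006, -0.02, 1.09, 0, 0, 0]]]
```

Emit:
carry_out:
  steps:
    - [[0,-0.0021,-0.0003,-2.57,0,0,0],[0,-0.0034,-0.0025,-4.02,0,0,0],[0,-0.0037,-0.0078,-4.4,0,0,0],[0,-0.0034,-0.0155,-3.99,0,0,0],[0,-0.0027,-0.0248,-3.09,0,0,0],[0,-0.0018,-0.034,-1.95,0,0,0],[0,-0.0009,-0.0418,-0.77,0,0,0],[0,0,-0.047,0.27,0,0,0],[0,0.0005,-0.0495,0.97,0,0,0],[0,0.0006,-0.05,1.09,0,0,0]]

```text
clock: 7.65
tool_pos: [0.4792, -0.219, 0.1872]
tcp_rot: [-0.437, -3.108, 0.054]
force: [-0.2, 0.0, -8.9]
gripper_width: 0.275
grip_force: 60.3
```

Run:
```python
from bal import *
L=load(); K=L["knots"]; z0=K[-11][3]
for i in range(10): k=K[-10+i]; K[-10+i]=(*k[:3],z0+2.5*(k[3]-z0),*k[4:])
L["par"]=np.r_[-.0062,PR[1:]]; save(L)
lift(10,.04,3)
```

```text
t 7.650 phi -0.0632 fwd 0.0064 top -0.0005 n 1292 res 0.68 | al 0.0343 yaw -16.01 piv [ 0.6038 -0.2565  0.1398] F [-0.2  0.  -8.9]
t 7.700 phi -0.0717 fwd 0.0074 top -0.0007 n 1270 res 0.71 | al 0.0338 yaw -16.04 piv [ 0.6034 -0.2566  0.1391] F [ 0.1  0.3 -7.6]
t 7.750 phi -0.0776 fwd 0.0091 top -0.0005 n 1273 res 0.65 | al 0.0334 yaw -16.06 piv [ 0.603  -0.2567  0.1385] F [-1.1  0.4 -7.8]
est phi -0.0824 v -0.0568 bias -0.0046 lag -0.020 g 3.26 k 42.3 rms 0.00065
pred max|phi| 0.084 end -0.0002 0.0009 | al deg [ 1.76  1.56  1.32  1.06  0.8   0.54  0.3   0.08 -0.08 -0.11]
[[[0, -0.0001, -0.0003, -0.15, 0, 0, 0], [0, -0.0004, -0.0023, -0.35, 0, 0, 0], [0, -0.0007, -0.0065, -0.59, 0, 0, 0], [0, -0.0011, -0.0127, -0.85, 0, 0, 0], [0, -0.0016, -0.02, -1.11, 0, 0, 0], [0, -0.0021, -0.0273, -1.37, 0, 0, 0], [0, -0.0025, -0.0334, -1.61, 0, 0, 0], [0, -0.0028, -0.0376, -1.83, 0, 0, 0], [0, -0.003, -0.0396, -1.99, 0, 0, 0], [0, -0.003, -0.0399, -2.03, 0, 0, 0]]]
```

Emit:
carry_out:
  steps:
    - [[0,-0.0001,-0.0003,-0.15,0,0,0],[0,-0.0004,-0.0023,-0.35,0,0,0],[0,-0.0007,-0.0065,-0.59,0,0,0],[0,-0.0011,-0.0127,-0.85,0,0,0],[0,-0.0016,-0.02,-1.11,0,0,0],[0,-0.0021,-0.0273,-1.37,0,0,0],[0,-0.0025,-0.0334,-1.61,0,0,0],[0,-0.0028,-0.0376,-1.83,0,0,0],[0,-0.003,-0.0396,-1.99,0,0,0],[0,-0.003,-0.0399,-2.03,0,0,0]]

```text
clock: 8.63
tool_pos: [0.4784, -0.2218, 0.227]
tcp_rot: [0.44, 3.108, 0.002]
force: [0.4, -0.1, -7.4]
gripper_width: 0.276
grip_force: 60.3
```

```bash
sed -i 's/^PR=.*/PR=np.array([-.005,.03,4.0,45.]); SG=np.array([.002,.02,.4,2.])/' bal.py
python3 - <<'E'
from bal import *
lift(10,.06,3)
E
```

```text
t 8.633 phi -0.0153 fwd 0.0070 top -0.0005 n 1358 res 0.66 | al -0.0017 yaw -16.12 piv [ 0.6034 -0.2578  0.1795] F [ 0.4 -0.1 -7.4]
t 8.683 phi -0.0158 fwd 0.0078 top -0.0005 n 1366 res 0.66 | al -0.0019 yaw -16.12 piv [ 0.6031 -0.2576  0.1789] F [-0.7  0.2 -6.7]
t 8.733 phi -0.0165 fwd 0.0080 top -0.0006 n 1320 res 0.70 | al -0.0020 yaw -16.11 piv [ 0.6029 -0.2575  0.1785] F [-0.4 -0.6 -8. ]
est phi -0.0174 v -0.0326 bias -0.0047 lag -0.027 g 3.88 k 42.5 rms 0.00026
pred max|phi| 0.023 end -0.0001 0.0005 | al deg [0.31 0.58 0.72 0.77 0.71 0.59 0.45 0.29 0.17 0.13]
[[[0, 0.0004, -0.0005, 0.42, 0, 0, 0], [0, 0.0006, -0.0035, 0.7, 0, 0, 0], [0, 0.0007, -0.0098, 0.83, 0, 0, 0], [0, 0.0008, -0.019, 0.88, 0, 0, 0], [0, 0.0007, -0.03, 0.83, 0, 0, 0], [0, 0.0007, -0.0409, 0.71, 0, 0, 0], [0, 0.0006, -0.0502, 0.56, 0, 0, 0], [0, 0.0005, -0.0565, 0.41, 0, 0, 0], [0, 0.0004, -0.0595, 0.28, 0, 0, 0], [0, 0.0003, -0.06, 0.24, 0, 0, 0]]]
```

Emit:
carry_out:
  steps:
    - [[0,0.0004,-0.0005,0.42,0,0,0],[0,0.0006,-0.0035,0.7,0,0,0],[0,0.0007,-0.0098,0.83,0,0,0],[0,0.0008,-0.019,0.88,0,0,0],[0,0.0007,-0.03,0.83,0,0,0],[0,0.0007,-0.0409,0.71,0,0,0],[0,0.0006,-0.0502,0.56,0,0,0],[0,0.0005,-0.0565,0.41,0,0,0],[0,0.0004,-0.0595,0.28,0,0,0],[0,0.0003,-0.06,0.24,0,0,0]]

```text
clock: 9.62
tool_pos: [0.4784, -0.2216, 0.2872]
tcp_rot: [0.44, 3.108, -0.005]
force: [-0.1, -0.0, -7.6]
gripper_width: 0.277
grip_force: 60.1
```

```bash
cat >> bal.py <<'E'
YG=3.1; PG=np.array([.5488,.2251,0])+.085*np.array([np.cos(np.radians(YG)),np.sin(np.radians(YG)),0])
def move(N,frac,ncyc=3,**k):   # go this share of the remaining way to above the working stand
    K=load()["knots"][-1]; P=np.array(K[1:4]); G=np.r_[PG[:2],P[2]]; d=np.hypot(*(G-P)[:2]); print("remaining %.3f"%d,P.round(4),K[4]); f=min(1,frac/d) if frac<1 else 1
    cycle(N,P+f*(G-P),K[4]+f*(YG-K[4]),ncyc,**k)
E
sed -i 's/^PR=.*/PR=np.array([-.005,.0,4.0,44.]); SG=np.array([.002,.015,.4,2.])/' bal.py
python3 -c "
from bal import *
move(12,.05)"
```

```text
remaining 0.489 [ 0.6029 -0.2579  0.2385] -16.112519047041413
t 9.617 phi -0.0419 fwd 0.0065 top -0.0006 n 1637 res 0.70 | al 0.0026 yaw -16.12 piv [ 0.6034 -0.2578  0.2398] F [-0.1 -0.  -7.6]
t 9.667 phi -0.0426 fwd 0.0074 top -0.0006 n 1607 res 0.69 | al 0.0024 yaw -16.12 piv [ 0.6031 -0.2577  0.239 ] F [-0.5  0.4 -8.5]
t 9.717 phi -0.0464 fwd 0.0083 top -0.0005 n 1601 res 0.70 | al 0.0022 yaw -16.12 piv [ 0.6028 -0.2575  0.2383] F [ 0.  -0.4 -7.6]
est phi -0.0513 v -0.0929 bias -0.0059 lag -0.005 g 3.89 k 43.1 rms 0.00064
pred max|phi| 0.090 end -0.0007 0.0026 | al deg [ 1.55  2.4   2.69  2.59  2.28  1.77  1.17  0.53 -0.08 -0.6  -0.95 -1.01]
[[[0.0001, 0.0014, 0, 1.42, 0, -0.01, 0], [0.0004, 0.0035, 0, 2.27, 0, -0.07, 0], [0.0011, 0.0067, 0, 2.56, -0.01, -0.2, 0], [0.0023, 0.0114, 0, 2.46, -0.01, -0.41, 0], [0.0038, 0.0172, 0, 2.15, -0.01, -0.68, 0], [0.0054, 0.0235, 0, 1.64, -0.02, -0.98, 0], [0.0071, 0.0298, -0.0001, 1.03, -0.01, -1.28, 0], [0.0085, 0.0354, -0.0001, 0.4, -0.01, -1.55, 0], [0.0096, 0.0396, -0.0001, -0.21, 0, -1.76, 0], [0.0103, 0.0422, -0.0001, -0.73, 0.01, -1.9, 0], [0.0107, 0.0432, -0.0001, -1.08, 0.01, -1.96, 0], [0.0107, 0.0434, -0.0001, -1.14, 0.02, -1.97, 0]]]
```

Emit:
carry_out:
  steps:
    - [[0.0001,0.0014,0,1.42,0,-0.01,0],[0.0004,0.0035,0,2.27,0,-0.07,0],[0.0011,0.0067,0,2.56,-0.01,-0.2,0],[0.0023,0.0114,0,2.46,-0.01,-0.41,0],[0.0038,0.0172,0,2.15,-0.01,-0.68,0],[0.0054,0.0235,0,1.64,-0.02,-0.98,0],[0.0071,0.0298,-0.0001,1.03,-0.01,-1.28,0],[0.0085,0.0354,-0.0001,0.4,-0.01,-1.55,0],[0.0096,0.0396,-0.0001,-0.21,0,-1.76,0],[0.0103,0.0422,-0.0001,-0.73,0.01,-1.9,0],[0.0107,0.0432,-0.0001,-1.08,0.01,-1.96,0],[0.0107,0.0434,-0.0001,-1.14,0.02,-1.97,0]]

```text
clock: 10.77
tool_pos: [0.4797, -0.1768, 0.2863]
tcp_rot: [0.387, 3.115, 0.027]
force: [-1.4, 0.4, -7.8]
gripper_width: 0.276
grip_force: 60.2
```

```bash
python3 -c "
from bal import *
move(14,.07,4)"
```

```text
remaining 0.439 [ 0.606  -0.208   0.2385] -14.146139594146957
t 10.767 phi 0.0598 fwd 0.0080 top -0.0006 n 1446 res 0.71 | al -0.0177 yaw -14.15 piv [ 0.606  -0.2077  0.2386] F [-1.4  0.4 -7.8]
t 10.817 phi 0.0731 fwd 0.0081 top -0.0005 n 1474 res 0.70 | al -0.0175 yaw -14.16 piv [ 0.606  -0.2079  0.2386] F [-0.4 -0.3 -8.7]
t 10.867 phi 0.0843 fwd 0.0079 top -0.0005 n 1488 res 0.69 | al -0.0173 yaw -14.16 piv [ 0.6061 -0.2079  0.2386] F [ 0.5  0.2 -7.4]
est phi 0.0909 v 0.1325 bias -0.0058 lag -0.021 g 3.89 k 48.3 rms 0.00097
pred max|phi| 0.100 end -0.0002 0.0008 | al deg [-0.36  0.09  0.34  0.45  0.45  0.4   0.31  0.21  0.09 -0.03 -0.14 -0.23
 -0.26 -0.26]
[[[0, 0.0008, 0, 0.65, 0, -0.01, 0], [0.0003, 0.0024, 0, 1.1, 0, -0.06, 0], [0.0009, 0.0055, 0.0001, 1.35, 0, -0.19, 0], [0.0019, 0.0103, 0.0002, 1.46, 0, -0.4, 0], [0.0031, 0.0166, 0.0003, 1.47, 0, -0.68, 0], [0.0047, 0.0242, 0.0004, 1.41, 0.01, -1.01, 0], [0.0064, 0.0324, 0.0006, 1.33, 0.01, -1.38, 0], [0.008, 0.0406, 0.0007, 1.22, 0.01, -1.74, 0], [0.0096, 0.0481, 0.0008, 1.1, 0.02, -2.07, 0], [0.0108, 0.0543, 0.001, 0.98, 0.02, -2.35, 0], [0.0118, 0.0589, 0.001, 0.87, 0.03, -2.56, 0], [0.0123, 0.0618, 0.0011, 0.79, 0.03, -2.69, 0], [0.0126, 0.063, 0.0011, 0.75, 0.03, -2.74, 0], [0.0126, 0.0632, 0.0011, 0.75, 0.03, -2.75, 0]]]
```

```bash
cat >> bal.py <<'E'
def gfit(L,starts,keep=None):
    """multiple shooting over intervals meas[i:i+6]; params bias,lag,g,k,c,fr"""
    M=np.array(L["meas"]); Kfull=L
    pr=np.array([-.0055,-.02,4.1,45.,.42,.042]); sg=np.array([.003,.03,.6,3.,.1,.015])
    def run(x,i,j):
        m=M[i:i+6]; n=int(round((m[-1,0]-m[0,0])/DT)); _,al,ad,b=drive(L,m[0,0],n,x[1])
        ph,v=sim(x[6+2*j:8+2*j],al,ad,b,x[0],x[2],x[3],x[4],x[5]); return (ph[np.round((m[:,0]-m[0,0])/DT).astype(int)]-m[:,1])
    f=lambda x: np.r_[np.concatenate([run(x,i,j) for j,i in enumerate(starts)])/.0007,(x[:6]-pr)/sg]
    x0=np.r_[pr,np.concatenate([[M[i,1],(M[i+2,1]-M[i,1])/.1] for i in starts])]
    o=least_squares(f,x0,x_scale=np.r_[sg,np.tile([.01,.05],len(starts))],diff_step=1e-4)
    C=np.sqrt(np.diag(np.linalg.inv(o.jac.T@o.jac)))[:6]
    print("gfit bias lag g k c fr",o.x[:6].round(4),"+-",C.round(4)); print((np.concatenate([run(o.x,i,j) for j,i in enumerate(starts)])*1e4).round(0))
    return o.x[:6]
E
python3 - <<'E'
from bal import *
L=load(); M=np.array(L["meas"]); print(M[:,0].round(2))
gfit(L,[12,15,18]); gfit(L,[6,9,12,15,18])
E
```

```text
[ 4.45  4.5   4.55  4.7   4.75  4.8   5.68  5.73  5.78  6.67  6.72  6.77
  7.65  7.7   7.75  8.63  8.68  8.73  9.62  9.67  9.72 10.77 10.82 10.87]
gfit bias lag g k c fr [-5.30000e-03 -1.73000e-02  4.12380e+00  4.43168e+01  4.25300e-01
  4.20000e-02] +- [5.0000e-04 9.7000e-03 5.1510e-01 1.4354e+00 9.3900e-02 1.4300e-02]
[ 3. -1. -3. -2.  2. -0.  5.  1. -8. 14. -8. -4.  2. -8.  7.  0.  0. -0.]
gfit bias lag g k c fr [-5.20000e-03 -1.55000e-02  3.53810e+00  4.17368e+01  5.41500e-01
  4.24000e-02] +- [2.0000e-04 7.9000e-03 1.9160e-01 1.0687e+00 8.0000e-02 1.3100e-02]
[  5.  -6.   1.  -8.   2.   5.  -5.   3.   2.   7.  -0.  -6.   1.  -1.
  -1.  -4.   2.   2.   9.   1. -12.  10.  -8.  -0.  -1.  -8.  10.   2.
   0.  -3.]
```

```bash
sed -i 's/^PR=.*/PR=np.array([-.0053,-.016,3.9,44.]); SG=np.array([.0006,.008,.25,1.3])/' bal.py; sed -i 's/; L\["par"\]=np.r_\[o.x\[2\],PR\[1:\]\*.*$//; s/pr=L.get("par",PR)/pr=PR/; s/c=.42,fr=.042/c=.45,fr=.042/' bal.py
python3 - <<'E'
from bal import *
L=load(); L["knots"]=L["knots"][:-15]; K=L["knots"][-1]; print(K)
P=np.array(K[1:4]); G=np.r_[PG[:2],P[2]]; f=.065/np.hypot(*(G-P)[:2])
plan(L,12,P+f*(G-P),K[4]+f*(YG-K[4]),2)
E
```

```text
(np.float64(10.7667), np.float64(0.6060261641562946), np.float64(-0.20795598880083654), np.float64(0.23852904535955435), np.float64(-14.146139594146957), np.float64(-0.017685518899639645))
est phi 0.0933 v 0.1636 bias -0.0053 lag -0.016 g 3.89 k 44.1 rms 0.00042
pred max|phi| 0.105 end -0.0002 0.0011 | al deg [-0.38  0.04  0.26  0.32  0.28  0.19  0.06 -0.08 -0.23 -0.36 -0.43 -0.43]
[[[0.0001, 0.0008, 0, 0.64, 0, -0.01, 0], [0.0004, 0.0029, 0, 1.06, 0, -0.09, 0], [0.0012, 0.0071, 0.0001, 1.27, 0, -0.26, 0], [0.0025, 0.0133, 0.0002, 1.33, 0, -0.54, 0], [0.0041, 0.0212, 0.0004, 1.3, 0.01, -0.89, 0], [0.0059, 0.0301, 0.0005, 1.2, 0.01, -1.28, 0], [0.0077, 0.0389, 0.0007, 1.07, 0.01, -1.67, 0], [0.0093, 0.0467, 0.0008, 0.93, 0.02, -2.02, 0], [0.0105, 0.0527, 0.0009, 0.78, 0.02, -2.29, 0], [0.0113, 0.0566, 0.001, 0.65, 0.03, -2.47, 0], [0.0117, 0.0583, 0.001, 0.59, 0.03, -2.54, 0], [0.0117, 0.0586, 0.001, 0.59, 0.03, -2.56, 0]]]
```

Emit:
carry_out:
  steps:
    - [[0.0001,0.0008,0,0.64,0,-0.01,0],[0.0004,0.0029,0,1.06,0,-0.09,0],[0.0012,0.0071,0.0001,1.27,0,-0.26,0],[0.0025,0.0133,0.0002,1.33,0,-0.54,0],[0.0041,0.0212,0.0004,1.3,0.01,-0.89,0],[0.0059,0.0301,0.0005,1.2,0.01,-1.28,0],[0.0077,0.0389,0.0007,1.07,0.01,-1.67,0],[0.0093,0.0467,0.0008,0.93,0.02,-2.02,0],[0.0105,0.0527,0.0009,0.78,0.02,-2.29,0],[0.0113,0.0566,0.001,0.65,0.03,-2.47,0],[0.0117,0.0583,0.001,0.59,0.03,-2.54,0],[0.0117,0.0586,0.001,0.59,0.03,-2.56,0]]

```text
clock: 11.92
tool_pos: [0.4828, -0.1166, 0.2863]
tcp_rot: [0.316, 3.124, 0.011]
force: [0.2, 0.2, -7.6]
gripper_width: 0.273
grip_force: 60.1
```

```bash
python3 -c "
from bal import *
move(13,.075,3)"
```

```text
remaining 0.374 [ 0.6101 -0.1431  0.2385] -11.589846305384166
t 11.917 phi -0.0909 fwd 0.0086 top -0.0006 n 1378 res 0.72 | al -0.0073 yaw -11.55 piv [ 0.6102 -0.1423  0.2386] F [ 0.2  0.2 -7.6]
t 11.967 phi -0.0930 fwd 0.0082 top -0.0007 n 1412 res 0.72 | al -0.0071 yaw -11.57 piv [ 0.6103 -0.1426  0.2386] F [ 0.4 -0.7 -8.3]
t 12.017 phi -0.0975 fwd 0.0084 top -0.0007 n 1400 res 0.72 | al -0.0070 yaw -11.59 piv [ 0.6103 -0.1429  0.2386] F [ 0.6  0.  -7.5]
est phi -0.1058 v -0.1672 bias -0.0060 lag -0.013 g 3.36 k 44.6 rms 0.00063
pred max|phi| 0.168 end -0.0008 0.0033 | al deg [ 1.8   3.22  3.8   3.8   3.45  2.84  2.08  1.25  0.42 -0.37 -1.03 -1.48
 -1.55]
[[[0, 0.0021, 0, 2.23, 0, -0.01, 0], [0.0003, 0.005, 0.0001, 3.64, 0, -0.08, 0], [0.0009, 0.0092, 0.0002, 4.23, -0.01, -0.25, 0], [0.0018, 0.0152, 0.0002, 4.23, -0.02, -0.51, 0], [0.0031, 0.0229, 0.0003, 3.88, -0.02, -0.86, 0], [0.0045, 0.0317, 0.0003, 3.26, -0.03, -1.26, 0], [0.0059, 0.0407, 0.0003, 2.5, -0.02, -1.69, 0], [0.0073, 0.0493, 0.0004, 1.68, -0.02, -2.09, 0], [0.0085, 0.0566, 0.0004, 0.84, 0, -2.44, 0], [0.0094, 0.0619, 0.0005, 0.06, 0.02, -2.7, 0], [0.0099, 0.0651, 0.0005, -0.61, 0.04, -2.87, 0], [0.0101, 0.0664, 0.0005, -1.05, 0.05, -2.94, 0], [0.0102, 0.0666, 0.0005, -1.13, 0.05, -2.95, 0]]]
```

```bash
sed -i 's|(ph\[-1\]-phif)/.001,v\[-1\]/.003,|(v[-1]+2.2*(ph[-1]-phif))/.003,(ph[-1]-phif)/.02,v[-1]/.04,|' bal.py
python3 - <<'E'
from bal import *
L=load(); L["knots"]=L["knots"][:-14]; K=L["knots"][-1]; print(K)
gfit(L,[15,18,21,24-0][:3]+[21]*0)
P=np.array(K[1:4])
plan(L,9,P,K[4],3)
E
```

```text
(np.float64(11.9167), np.float64(0.6101244790458124), np.float64(-0.14308531888702758), np.float64(0.23852904535955435), np.float64(-11.589846305384166), np.float64(-0.007437064870384484))
gfit bias lag g k c fr [-6.00000e-03  3.00000e-04  3.19190e+00  4.47882e+01  4.81000e-01
  4.57000e-02] +- [2.0000e-04 9.9000e-03 3.0700e-01 1.4952e+00 8.4000e-02 1.4000e-02]
[ 2.  2. -5. 12. -8. -2.  4. -8.  4. -3.  1.  2.  1.  1. -2.  4. -1. -2.]
est phi -0.1058 v -0.1672 bias -0.0060 lag -0.013 g 3.36 k 44.6 rms 0.00063
pred max|phi| 0.142 end -0.0638 0.1400 | al deg [0.89 1.75 2.14 2.2  2.01 1.65 1.22 0.83 0.7 ]
[[[0, 0.0011, 0, 1.32, 0, 0, 0], [0, 0.0018, 0, 2.17, 0, 0, 0], [0, 0.0021, 0, 2.56, 0, 0, 0], [0, 0.0022, 0.0001, 2.62, 0, 0, 0], [0, 0.002, 0, 2.43, 0, 0, 0], [0, 0.0017, 0, 2.08, 0, 0, 0], [0, 0.0014, 0, 1.65, 0, 0, 0], [0, 0.001, 0, 1.26, 0, 0, 0], [0, 0.0009, 0, 1.12, 0, 0, 0]]]
```

Emit:
carry_out:
  steps:
    - [[0,0.0011,0,1.32,0,0,0],[0,0.0018,0,2.17,0,0,0],[0,0.0021,0,2.56,0,0,0],[0,0.0022,0.0001,2.62,0,0,0],[0,0.002,0,2.43,0,0,0],[0,0.0017,0,2.08,0,0,0],[0,0.0014,0,1.65,0,0,0],[0,0.001,0,1.26,0,0,0],[0,0.0009,0,1.12,0,0,0]]

```text
clock: 12.82
tool_pos: [0.4829, -0.1164, 0.2863]
tcp_rot: [-0.318, -3.125, 0.019]
force: [-0.1, 0.0, -7.3]
gripper_width: 0.271
grip_force: 60.3
```

```bash
sed -i 's/^PR=.*/PR=np.array([-.006,-.005,3.4,44.5]); SG=np.array([.0006,.008,.25,1.3])/' bal.py; python3 -c "
from bal import *
move(10,.04,3)"
```

```text
remaining 0.374 [ 0.6101 -0.1431  0.2385] -11.589846305384166
t 12.817 phi -0.0850 fwd 0.0083 top -0.0007 n 1351 res 0.76 | al 0.0119 yaw -11.62 piv [ 0.6101 -0.1432  0.2386] F [-0.1  0.  -7.3]
t 12.867 phi -0.0764 fwd 0.0084 top -0.0007 n 1411 res 0.69 | al 0.0120 yaw -11.62 piv [ 0.6101 -0.1432  0.2386] F [-0.8  0.5 -8.4]
t 12.917 phi -0.0686 fwd 0.0087 top -0.0007 n 1379 res 0.70 | al 0.0122 yaw -11.62 piv [ 0.6102 -0.1431  0.2386] F [ 0.3 -0.6 -7.8]
est phi -0.0610 v 0.1530 bias -0.0060 lag 0.002 g 3.30 k 44.6 rms 0.00029
pred max|phi| 0.093 end -0.0484 0.1063 | al deg [0.89 0.99 0.99 0.9  0.77 0.61 0.45 0.29 0.18 0.15]
[[[0, 0.0005, 0, 0.19, 0, -0.01, 0], [0.0003, 0.0023, 0, 0.29, 0, -0.09, 0], [0.0009, 0.0061, -0.0001, 0.29, 0, -0.26, 0], [0.0018, 0.0116, -0.0001, 0.2, -0.01, -0.5, 0], [0.0028, 0.0181, -0.0002, 0.07, -0.01, -0.79, 0], [0.0038, 0.0245, -0.0003, -0.09, -0.01, -1.07, 0], [0.0046, 0.03, -0.0004, -0.25, -0.01, -1.32, 0], [0.0052, 0.0336, -0.0004, -0.4, -0.01, -1.48, 0], [0.0055, 0.0353, -0.0004, -0.52, -0.01, -1.56, 0], [0.0055, 0.0356, -0.0004, -0.55, -0.01, -1.57, 0]]]
```

Emit:
carry_out:
  steps:
    - [[0,0.0005,0,0.19,0,-0.01,0],[0.0003,0.0023,0,0.29,0,-0.09,0],[0.0009,0.0061,-0.0001,0.29,0,-0.26,0],[0.0018,0.0116,-0.0001,0.2,-0.01,-0.5,0],[0.0028,0.0181,-0.0002,0.07,-0.01,-0.79,0],[0.0038,0.0245,-0.0003,-0.09,-0.01,-1.07,0],[0.0046,0.03,-0.0004,-0.25,-0.01,-1.32,0],[0.0052,0.0336,-0.0004,-0.4,-0.01,-1.48,0],[0.0055,0.0353,-0.0004,-0.52,-0.01,-1.56,0],[0.0055,0.0356,-0.0004,-0.55,-0.01,-1.57,0]]

```text
clock: 13.8
tool_pos: [0.4847, -0.0796, 0.2863]
tcp_rot: [0.273, 3.129, -0.004]
force: [0.8, -0.7, -7.6]
gripper_width: 0.276
grip_force: 60.1
```

```bash
python3 -c "
from bal import *
move(10,.05,3)"
```

```text
remaining 0.334 [ 0.6126 -0.1032  0.2385] -10.016742743068601
t 13.800 phi -0.0763 fwd 0.0086 top -0.0007 n 1343 res 0.70 | al 0.0026 yaw -9.97 piv [ 0.6127 -0.1022  0.2386] F [ 0.8 -0.7 -7.6]
t 13.850 phi -0.0682 fwd 0.0084 top -0.0007 n 1311 res 0.70 | al 0.0028 yaw -10.00 piv [ 0.6127 -0.1026  0.2386] F [-0.5  0.  -7.5]
t 13.900 phi -0.0607 fwd 0.0083 top -0.0007 n 1361 res 0.68 | al 0.0029 yaw -10.01 piv [ 0.6128 -0.1028  0.2386] F [-0.2 -0.  -7.5]
est phi -0.0562 v 0.0973 bias -0.0057 lag 0.004 g 3.35 k 44.0 rms 0.00046
pred max|phi| 0.131 end -0.0706 0.1550 | al deg [0.86 1.29 1.44 1.4  1.23 0.99 0.72 0.45 0.24 0.18]
[[[0, 0.001, 0, 0.71, 0, -0.02, 0], [0.0003, 0.0036, 0, 1.14, 0, -0.11, 0], [0.0009, 0.0085, 0, 1.29, 0, -0.32, 0], [0.0018, 0.0154, 0, 1.25, -0.01, -0.62, 0], [0.0028, 0.0235, -0.0001, 1.08, -0.01, -0.98, 0], [0.0038, 0.0316, -0.0001, 0.84, -0.01, -1.34, 0], [0.0046, 0.0383, -0.0001, 0.56, -0.01, -1.65, 0], [0.0052, 0.0429, -0.0001, 0.3, -0.01, -1.85, 0], [0.0055, 0.0449, -0.0001, 0.08, -0.01, -1.95, 0], [0.0055, 0.0452, -0.0001, 0.02, -0.01, -1.97, 0]]]
```

Emit:
carry_out:
  steps:
    - [[0,0.001,0,0.71,0,-0.02,0],[0.0003,0.0036,0,1.14,0,-0.11,0],[0.0009,0.0085,0,1.29,0,-0.32,0],[0.0018,0.0154,0,1.25,-0.01,-0.62,0],[0.0028,0.0235,-0.0001,1.08,-0.01,-0.98,0],[0.0038,0.0316,-0.0001,0.84,-0.01,-1.34,0],[0.0046,0.0383,-0.0001,0.56,-0.01,-1.65,0],[0.0052,0.0429,-0.0001,0.3,-0.01,-1.85,0],[0.0055,0.0449,-0.0001,0.08,-0.01,-1.95,0],[0.0055,0.0452,-0.0001,0.02,-0.01,-1.97,0]]

```text
clock: 14.78
tool_pos: [0.4871, -0.0342, 0.2862]
tcp_rot: [0.219, 3.133, -0.005]
force: [-0.3, -0.9, -7.5]
gripper_width: 0.273
grip_force: 60.2
```

```bash
python3 -c "
from bal import *
move(10,.05,3)"
```

```text
remaining 0.284 [ 0.6158 -0.0533  0.2385] -8.050363290174147
t 14.783 phi -0.1136 fwd 0.0085 top -0.0007 n 1242 res 0.69 | al 0.0029 yaw -8.00 piv [ 0.6159 -0.0524  0.2386] F [-0.3 -0.9 -7.5]
t 14.833 phi -0.1024 fwd 0.0084 top -0.0007 n 1257 res 0.70 | al 0.0032 yaw -8.02 piv [ 0.6159 -0.0528  0.2386] F [ 0.   0.2 -7.9]
t 14.883 phi -0.0935 fwd 0.0084 top -0.0008 n 1281 res 0.75 | al 0.0034 yaw -8.05 piv [ 0.6159 -0.0531  0.2386] F [ 0.6  0.2 -7.7]
est phi -0.0874 v 0.1276 bias -0.0061 lag 0.006 g 3.22 k 44.0 rms 0.00070
pred max|phi| 0.147 end -0.0784 0.1721 | al deg [0.96 1.44 1.6  1.55 1.36 1.09 0.79 0.49 0.25 0.19]
[[[0, 0.001, 0, 0.79, 0, -0.02, 0], [0.0002, 0.0037, 0, 1.26, 0, -0.11, 0], [0.0006, 0.0086, 0, 1.43, 0, -0.32, 0], [0.0012, 0.0156, 0, 1.38, -0.01, -0.62, 0], [0.0019, 0.0237, -0.0001, 1.19, -0.01, -0.98, 0], [0.0026, 0.0317, -0.0001, 0.92, -0.01, -1.34, 0], [0.0032, 0.0385, -0.0001, 0.62, -0.01, -1.65, 0], [0.0036, 0.043, -0.0001, 0.32, -0.01, -1.85, 0], [0.0038, 0.0451, -0.0001, 0.08, -0.01, -1.95, 0], [0.0038, 0.0454, -0.0001, 0.01, -0.01, -1.97, 0]]]
```

```bash
sed -i 's|(ph\[-1\]-phif)/.02,v\[-1\]/.04,|(ph[-1]-phif)/.005,v[-1]/.012,|' bal.py
cat >> bal.py <<'E'
def undo(L,N): L["knots"]=L["knots"][:-(N+1)]; return L
def remove(N,N2,d,ncyc=3):
    L=undo(load(),N); K=L["knots"][-1]; P=np.array(K[1:4]); G=np.r_[PG[:2],P[2]]; f=d/np.hypot(*(G-P)[:2]); plan(L,N2,P+f*(G-P),K[4]+f*(YG-K[4]),ncyc)
E
python3 -c "
from bal import *
remove(10,11,.045)"
```

```text
est phi -0.0874 v 0.1276 bias -0.0061 lag 0.006 g 3.22 k 44.0 rms 0.00070
pred max|phi| 0.087 end -0.0148 0.0327 | al deg [ 1.16  1.72  1.88  1.79  1.54  1.11  0.59  0.06 -0.39 -0.7  -0.75]
[[[0, 0.0011, 0, 0.98, 0, -0.01, 0], [0.0002, 0.0031, 0, 1.54, 0, -0.08, 0], [0.0005, 0.0067, 0, 1.7, 0, -0.23, 0], [0.0009, 0.0118, 0, 1.61, -0.01, -0.45, 0], [0.0015, 0.0181, 0, 1.37, -0.01, -0.73, 0], [0.002, 0.0247, -0.0001, 0.93, -0.01, -1.03, 0], [0.0026, 0.0307, -0.0001, 0.41, -0.01, -1.32, 0], [0.003, 0.0355, -0.0001, -0.11, 0, -1.54, 0], [0.0033, 0.0385, -0.0001, -0.57, 0, -1.69, 0], [0.0034, 0.0399, -0.0001, -0.87, 0.01, -1.76, 0], [0.0034, 0.0401, -0.0001, -0.93, 0.01, -1.77, 0]]]
```

Emit:
carry_out:
  steps:
    - [[0,0.0011,0,0.98,0,-0.01,0],[0.0002,0.0031,0,1.54,0,-0.08,0],[0.0005,0.0067,0,1.7,0,-0.23,0],[0.0009,0.0118,0,1.61,-0.01,-0.45,0],[0.0015,0.0181,0,1.37,-0.01,-0.73,0],[0.002,0.0247,-0.0001,0.93,-0.01,-1.03,0],[0.0026,0.0307,-0.0001,0.41,-0.01,-1.32,0],[0.003,0.0355,-0.0001,-0.11,0,-1.54,0],[0.0033,0.0385,-0.0001,-0.57,0,-1.69,0],[0.0034,0.0399,-0.0001,-0.87,0.01,-1.76,0],[0.0034,0.0401,-0.0001,-0.93,0.01,-1.77,0]]

```text
clock: 15.85
tool_pos: [0.4894, 0.0056, 0.2862]
tcp_rot: [0.172, 3.135, 0.021]
force: [0.8, 0.1, -8.3]
gripper_width: 0.27
grip_force: 60.2
```

```bash
python3 -c "
from bal import *
move(11,.05,3)"
```

```text
remaining 0.239 [ 0.6186 -0.0084  0.2385] -6.2806217825691375
t 15.850 phi -0.0381 fwd 0.0082 top -0.0008 n 1208 res 0.73 | al -0.0133 yaw -6.27 piv [ 0.6187 -0.0079  0.2385] F [ 0.8  0.1 -8.3]
t 15.900 phi -0.0309 fwd 0.0085 top -0.0008 n 1196 res 0.75 | al -0.0130 yaw -6.28 piv [ 0.6187 -0.0081  0.2385] F [-0.2  0.3 -7.3]
t 15.950 phi -0.0280 fwd 0.0080 top -0.0008 n 1216 res 0.72 | al -0.0129 yaw -6.29 piv [ 0.6187 -0.0083  0.2385] F [-0.3  0.8 -8.1]
est phi -0.0258 v 0.0091 bias -0.0062 lag 0.003 g 3.21 k 44.5 rms 0.00080
pred max|phi| 0.083 end -0.0160 0.0352 | al deg [ 0.83  1.8   2.18  2.12  1.79  1.33  0.76  0.17 -0.35 -0.71 -0.78]
[[[0, 0.0016, 0, 1.58, 0, -0.01, 0], [0.0001, 0.0042, 0.0001, 2.55, 0, -0.09, 0], [0.0003, 0.0083, 0.0001, 2.93, 0, -0.25, 0], [0.0006, 0.0141, 0.0002, 2.87, -0.01, -0.5, 0], [0.001, 0.021, 0.0003, 2.54, -0.01, -0.82, 0], [0.0014, 0.0283, 0.0004, 2.08, -0.01, -1.15, 0], [0.0017, 0.0351, 0.0005, 1.51, 0, -1.46, 0], [0.002, 0.0404, 0.0005, 0.92, 0.01, -1.71, 0], [0.0021, 0.0438, 0.0006, 0.4, 0.02, -1.88, 0], [0.0022, 0.0452, 0.0006, 0.04, 0.02, -1.95, 0], [0.0022, 0.0455, 0.0006, -0.03, 0.03, -1.97, 0]]]
```

Emit:
carry_out:
  steps:
    - [[0,0.0016,0,1.58,0,-0.01,0],[0.0001,0.0042,0.0001,2.55,0,-0.09,0],[0.0003,0.0083,0.0001,2.93,0,-0.25,0],[0.0006,0.0141,0.0002,2.87,-0.01,-0.5,0],[0.001,0.021,0.0003,2.54,-0.01,-0.82,0],[0.0014,0.0283,0.0004,2.08,-0.01,-1.15,0],[0.0017,0.0351,0.0005,1.51,0,-1.46,0],[0.002,0.0404,0.0005,0.92,0.01,-1.71,0],[0.0021,0.0438,0.0006,0.4,0.02,-1.88,0],[0.0022,0.0452,0.0006,0.04,0.02,-1.95,0],[0.0022,0.0455,0.0006,-0.03,0.03,-1.97,0]]

```text
clock: 16.92
tool_pos: [0.4922, 0.0511, 0.2862]
tcp_rot: [0.118, 3.138, 0.022]
force: [-0.3, -0.6, -7.5]
gripper_width: 0.273
grip_force: 60.2
```

```bash
python3 -c "
from bal import *
move(12,.055,3)"
```

```text
remaining 0.189 [0.6218 0.0415 0.2385] -4.314242329674682
t 16.917 phi -0.0520 fwd 0.0078 top -0.0009 n 1161 res 0.77 | al -0.0138 yaw -4.30 piv [0.6219 0.042  0.2385] F [-0.3 -0.6 -7.5]
t 16.967 phi -0.0454 fwd 0.0081 top -0.0008 n 1151 res 0.74 | al -0.0136 yaw -4.31 piv [0.6219 0.0418 0.2385] F [-0.4  0.2 -8.7]
t 17.017 phi -0.0430 fwd 0.0077 top -0.0007 n 1139 res 0.73 | al -0.0134 yaw -4.32 piv [0.6219 0.0416 0.2385] F [-0.9  0.  -7.6]
est phi -0.0424 v -0.0143 bias -0.0061 lag -0.001 g 3.49 k 43.7 rms 0.00047
pred max|phi| 0.097 end -0.0156 0.0344 | al deg [ 0.89  1.94  2.39  2.39  2.12  1.71  1.19  0.62  0.06 -0.42 -0.75 -0.81]
[[[0, 0.0016, 0, 1.67, 0, -0.01, 0], [0, 0.0041, 0.0001, 2.73, 0, -0.08, 0], [0.0001, 0.0078, 0.0001, 3.17, 0, -0.22, 0], [0.0002, 0.0132, 0.0002, 3.17, -0.01, -0.45, 0], [0.0002, 0.0198, 0.0003, 2.9, -0.01, -0.75, 0], [0.0003, 0.0271, 0.0004, 2.5, -0.01, -1.08, 0], [0.0004, 0.0344, 0.0005, 1.98, -0.01, -1.41, 0], [0.0005, 0.0407, 0.0006, 1.41, 0, -1.71, 0], [0.0005, 0.0456, 0.0006, 0.85, 0.01, -1.94, 0], [0.0005, 0.0486, 0.0007, 0.36, 0.02, -2.09, 0], [0.0006, 0.0499, 0.0007, 0.03, 0.03, -2.15, 0], [0.0006, 0.0501, 0.0007, -0.03, 0.03, -2.16, 0]]]
```

Emit:
carry_out:
  steps:
    - [[0,0.0016,0,1.67,0,-0.01,0],[0,0.0041,0.0001,2.73,0,-0.08,0],[0.0001,0.0078,0.0001,3.17,0,-0.22,0],[0.0002,0.0132,0.0002,3.17,-0.01,-0.45,0],[0.0002,0.0198,0.0003,2.9,-0.01,-0.75,0],[0.0003,0.0271,0.0004,2.5,-0.01,-1.08,0],[0.0004,0.0344,0.0005,1.98,-0.01,-1.41,0],[0.0005,0.0407,0.0006,1.41,0,-1.71,0],[0.0005,0.0456,0.0006,0.85,0.01,-1.94,0],[0.0005,0.0486,0.0007,0.36,0.02,-2.09,0],[0.0006,0.0499,0.0007,0.03,0.03,-2.15,0],[0.0006,0.0501,0.0007,-0.03,0.03,-2.16,0]]

```text
clock: 18.07
tool_pos: [0.4953, 0.101, 0.2862]
tcp_rot: [0.059, 3.14, 0.022]
force: [0.4, -0.8, -7.6]
gripper_width: 0.273
grip_force: 60.2
```

```bash
python3 -c "
from bal import *
move(11,.045,3)"
```

```text
remaining 0.134 [0.6253 0.0964 0.2385] -2.151224931490782
t 18.067 phi -0.0314 fwd 0.0080 top -0.0009 n 1096 res 0.81 | al -0.0142 yaw -2.14 piv [0.6253 0.0969 0.2385] F [ 0.4 -0.8 -7.6]
t 18.117 phi -0.0231 fwd 0.0077 top -0.0009 n 1080 res 0.77 | al -0.0140 yaw -2.15 piv [0.6253 0.0967 0.2385] F [-0.6  0.8 -7.9]
t 18.167 phi -0.0171 fwd 0.0075 top -0.0010 n 1064 res 0.78 | al -0.0139 yaw -2.16 piv [0.6253 0.0966 0.2385] F [ 0.6  0.9 -8. ]
est phi -0.0144 v 0.0369 bias -0.0061 lag -0.000 g 3.41 k 44.3 rms 0.00036
pred max|phi| 0.067 end -0.0132 0.0290 | al deg [ 0.57  1.43  1.79  1.76  1.51  1.12  0.66  0.19 -0.23 -0.53 -0.59]
[[[0, 0.0014, 0, 1.38, 0, -0.01, 0], [-0.0001, 0.0037, 0.0001, 2.24, 0, -0.08, 0], [-0.0001, 0.0074, 0.0001, 2.6, 0, -0.23, 0], [-0.0003, 0.0127, 0.0002, 2.57, 0, -0.45, 0], [-0.0005, 0.0189, 0.0003, 2.32, 0, -0.73, 0], [-0.0007, 0.0256, 0.0004, 1.93, 0, -1.03, 0], [-0.0009, 0.0317, 0.0004, 1.47, 0, -1.32, 0], [-0.001, 0.0365, 0.0005, 1, 0.01, -1.54, 0], [-0.0012, 0.0396, 0.0006, 0.58, 0.02, -1.69, 0], [-0.0012, 0.0409, 0.0006, 0.28, 0.02, -1.76, 0], [-0.0012, 0.0412, 0.0006, 0.22, 0.02, -1.77, 0]]]
```

Emit:
carry_out:
  steps:
    - [[0,0.0014,0,1.38,0,-0.01,0],[-0.0001,0.0037,0.0001,2.24,0,-0.08,0],[-0.0001,0.0074,0.0001,2.6,0,-0.23,0],[-0.0003,0.0127,0.0002,2.57,0,-0.45,0],[-0.0005,0.0189,0.0003,2.32,0,-0.73,0],[-0.0007,0.0256,0.0004,1.93,0,-1.03,0],[-0.0009,0.0317,0.0004,1.47,0,-1.32,0],[-0.001,0.0365,0.0005,1,0.01,-1.54,0],[-0.0012,0.0396,0.0006,0.58,0.02,-1.69,0],[-0.0012,0.0409,0.0006,0.28,0.02,-1.76,0],[-0.0012,0.0412,0.0006,0.22,0.02,-1.77,0]]

```text
clock: 19.13
tool_pos: [0.4981, 0.1422, 0.2862]
tcp_rot: [0.01, 3.141, 0.016]
force: [-0.4, -0.1, -8.0]
gripper_width: 0.273
grip_force: 60.1
```

```bash
python3 -c "
from bal import *
move(11,.045,3)"
```

```text
remaining 0.089 [0.6281 0.1413 0.2385] -0.3814834238857723
t 19.133 phi -0.0312 fwd 0.0075 top -0.0010 n 1039 res 0.79 | al -0.0104 yaw -0.37 piv [0.6281 0.1419 0.2385] F [-0.4 -0.1 -8. ]
t 19.183 phi -0.0243 fwd 0.0078 top -0.0008 n 1063 res 0.72 | al -0.0102 yaw -0.38 piv [0.6281 0.1417 0.2385] F [ 0.5 -0.6 -7.9]
t 19.233 phi -0.0204 fwd 0.0080 top -0.0009 n 1047 res 0.74 | al -0.0100 yaw -0.39 piv [0.6281 0.1416 0.2385] F [ 0.7 -0.2 -7.4]
est phi -0.0184 v 0.0209 bias -0.0061 lag -0.000 g 3.40 k 44.3 rms 0.00027
pred max|phi| 0.069 end -0.0133 0.0294 | al deg [ 0.72  1.53  1.85  1.8   1.53  1.13  0.67  0.19 -0.25 -0.55 -0.61]
[[[0, 0.0014, 0, 1.31, 0, -0.01, 0], [-0.0001, 0.0036, 0.0001, 2.12, 0, -0.08, 0], [-0.0003, 0.0073, 0.0001, 2.44, 0, -0.23, 0], [-0.0006, 0.0125, 0.0001, 2.39, 0, -0.45, 0], [-0.001, 0.0188, 0.0002, 2.12, -0.01, -0.73, 0], [-0.0015, 0.0254, 0.0003, 1.72, 0, -1.03, 0], [-0.0019, 0.0315, 0.0003, 1.26, 0, -1.32, 0], [-0.0023, 0.0363, 0.0004, 0.78, 0.01, -1.54, 0], [-0.0025, 0.0394, 0.0004, 0.34, 0.01, -1.69, 0], [-0.0026, 0.0407, 0.0004, 0.04, 0.02, -1.76, 0], [-0.0026, 0.0409, 0.0004, -0.02, 0.02, -1.77, 0]]]
```

Emit:
carry_out:
  steps:
    - [[0,0.0014,0,1.31,0,-0.01,0],[-0.0001,0.0036,0.0001,2.12,0,-0.08,0],[-0.0003,0.0073,0.0001,2.44,0,-0.23,0],[-0.0006,0.0125,0.0001,2.39,0,-0.45,0],[-0.001,0.0188,0.0002,2.12,-0.01,-0.73,0],[-0.0015,0.0254,0.0003,1.72,0,-1.03,0],[-0.0019,0.0315,0.0003,1.26,0,-1.32,0],[-0.0023,0.0363,0.0004,0.78,0.01,-1.54,0],[-0.0025,0.0394,0.0004,0.34,0.01,-1.69,0],[-0.0026,0.0407,0.0004,0.04,0.02,-1.76,0],[-0.0026,0.0409,0.0004,-0.02,0.02,-1.77,0]]

```text
clock: 20.2
tool_pos: [0.501, 0.1831, 0.2862]
tcp_rot: [-0.038, 3.141, 0.017]
force: [-0.4, 0.3, -8.0]
gripper_width: 0.269
grip_force: 60.1
```

```bash
python3 -c "
from bal import *
move(11,.99,3)"
```

```text
remaining 0.044 [0.6309 0.1863 0.2385] 1.3882580837192375
t 20.200 phi -0.0248 fwd 0.0076 top -0.0010 n 1029 res 0.74 | al -0.0107 yaw 1.40 piv [0.6309 0.1868 0.2385] F [-0.4  0.3 -8. ]
t 20.250 phi -0.0172 fwd 0.0079 top -0.0010 n 1000 res 0.83 | al -0.0105 yaw 1.39 piv [0.6309 0.1866 0.2385] F [-0.3  0.4 -7.9]
t 20.300 phi -0.0130 fwd 0.0081 top -0.0013 n 1013 res 0.82 | al -0.0104 yaw 1.38 piv [0.6309 0.1865 0.2385] F [-0.   0.2 -7. ]
est phi -0.0099 v 0.0373 bias -0.0059 lag -0.001 g 3.37 k 44.5 rms 0.00029
pred max|phi| 0.060 end -0.0119 0.0262 | al deg [ 0.58  1.32  1.62  1.58  1.35  0.99  0.59  0.16 -0.22 -0.48 -0.53]
[[[0, 0.0012, 0, 1.19, 0, -0.01, 0], [-0.0002, 0.0034, 0, 1.93, 0, -0.08, 0], [-0.0005, 0.0069, 0.0001, 2.22, 0, -0.22, 0], [-0.001, 0.012, 0.0001, 2.19, 0, -0.44, 0], [-0.0016, 0.018, 0.0002, 1.95, 0, -0.71, 0], [-0.0022, 0.0244, 0.0003, 1.6, 0, -1, 0], [-0.0028, 0.0303, 0.0003, 1.19, 0, -1.27, 0], [-0.0033, 0.035, 0.0004, 0.77, 0.01, -1.49, 0], [-0.0037, 0.038, 0.0004, 0.39, 0.01, -1.63, 0], [-0.0038, 0.0393, 0.0004, 0.13, 0.02, -1.7, 0], [-0.0039, 0.0395, 0.0004, 0.08, 0.02, -1.71, 0]]]
```

Emit:
carry_out:
  steps:
    - [[0,0.0012,0,1.19,0,-0.01,0],[-0.0002,0.0034,0,1.93,0,-0.08,0],[-0.0005,0.0069,0.0001,2.22,0,-0.22,0],[-0.001,0.012,0.0001,2.19,0,-0.44,0],[-0.0016,0.018,0.0002,1.95,0,-0.71,0],[-0.0022,0.0244,0.0003,1.6,0,-1,0],[-0.0028,0.0303,0.0003,1.19,0,-1.27,0],[-0.0033,0.035,0.0004,0.77,0.01,-1.49,0],[-0.0037,0.038,0.0004,0.39,0.01,-1.63,0],[-0.0038,0.0393,0.0004,0.13,0.02,-1.7,0],[-0.0039,0.0395,0.0004,0.08,0.02,-1.71,0]]

```text
clock: 21.27
tool_pos: [0.5039, 0.2227, 0.2862]
tcp_rot: [-0.085, 3.14, 0.015]
force: [-0.1, -0.1, -6.8]
gripper_width: 0.276
grip_force: 60.1
```

```bash
python3 -c "
from bal import *
lift(9,0,3)"
```

```text
t 21.267 phi -0.0370 fwd 0.0079 top -0.0010 n 980 res 0.75 | al -0.0093 yaw 3.11 piv [0.6337 0.2302 0.2385] F [-0.1 -0.1 -6.8]
t 21.317 phi -0.0321 fwd 0.0084 top -0.0010 n 943 res 0.76 | al -0.0090 yaw 3.10 piv [0.6337 0.23   0.2385] F [-0.2  0.5 -6.9]
t 21.367 phi -0.0292 fwd 0.0077 top -0.0011 n 951 res 0.76 | al -0.0089 yaw 3.10 piv [0.6337 0.2299 0.2385] F [ 0.5  0.1 -7. ]
est phi -0.0286 v -0.0048 bias -0.0060 lag -0.003 g 3.39 k 44.4 rms 0.00021
pred max|phi| 0.034 end -0.0053 0.0115 | al deg [0.23 0.72 0.94 1.   0.89 0.69 0.45 0.25 0.19]
[[[0, 0.0006, 0, 0.76, 0, 0, 0], [0, 0.001, 0, 1.25, 0, 0, 0], [0, 0.0012, 0, 1.47, 0, 0, 0], [0, 0.0013, 0, 1.53, 0, 0, 0], [0, 0.0012, 0, 1.42, 0, 0, 0], [0, 0.001, 0, 1.22, 0, 0, 0], [0, 0.0008, 0, 0.98, 0, 0, 0], [0, 0.0007, 0, 0.78, 0, 0, 0], [0, 0.0006, 0, 0.72, 0, 0, 0]]]
```

Emit:
carry_out:
  steps:
    - [[0,0.0006,0,0.76,0,0,0],[0,0.001,0,1.25,0,0,0],[0,0.0012,0,1.47,0,0,0],[0,0.0013,0,1.53,0,0,0],[0,0.0012,0,1.42,0,0,0],[0,0.001,0,1.22,0,0,0],[0,0.0008,0,0.98,0,0,0],[0,0.0007,0,0.78,0,0,0],[0,0.0006,0,0.72,0,0,0]]

```text
clock: 22.17
tool_pos: [0.5038, 0.2231, 0.2863]
tcp_rot: [-0.085, 3.14, -0.005]
force: [0.5, 0.8, -6.9]
gripper_width: 0.274
grip_force: 60.1
```

```bash
python3 -c "
from bal import *
lift(9,0,3)"
```

```text
t 22.167 phi -0.0076 fwd 0.0078 top -0.0011 n 952 res 0.77 | al 0.0032 yaw 3.09 piv [0.6337 0.2299 0.2386] F [ 0.5  0.8 -6.9]
t 22.217 phi -0.0051 fwd 0.0079 top -0.0010 n 986 res 0.81 | al 0.0033 yaw 3.09 piv [0.6337 0.2299 0.2386] F [ 1.2 -0.4 -8.1]
t 22.267 phi -0.0039 fwd 0.0081 top -0.0011 n 986 res 0.81 | al 0.0034 yaw 3.09 piv [0.6337 0.23   0.2386] F [ 0.2 -0.4 -6.9]
est phi -0.0029 v 0.0155 bias -0.0060 lag -0.003 g 3.40 k 44.5 rms 0.00024
pred max|phi| 0.003 end -0.0002 0.0004 | al deg [0.26 0.3  0.33 0.35 0.36 0.36 0.35 0.35 0.35]
[[[0, 0.0001, 0, 0.06, 0, 0, 0], [0, 0.0001, 0, 0.11, 0, 0, 0], [0, 0.0001, 0, 0.14, 0, 0, 0], [0, 0.0001, 0, 0.15, 0, 0, 0], [0, 0.0001, 0, 0.16, 0, 0, 0], [0, 0.0001, 0, 0.16, 0, 0, 0], [0, 0.0001, 0, 0.16, 0, 0, 0], [0, 0.0001, 0, 0.15, 0, 0, 0], [0, 0.0001, 0, 0.15, 0, 0, 0]]]
```

Upright within 0.2°. Steadying now.

Emit:
carry_out:
  steps:
    - [[0,0.0001,0,0.06,0,0,0],[0,0.0001,0,0.11,0,0,0],[0,0.0001,0,0.14,0,0,0],[0,0.0001,0,0.15,0,0,0],[0,0.0001,0,0.16,0,0,0],[0,0.0001,0,0.16,0,0,0],[0,0.0001,0,0.16,0,0,0],[0,0.0001,0,0.15,0,0,0],[0,0.0001,0,0.15,0,0,0]]

```text
clock: 23.07
tool_pos: [0.5038, 0.2234, 0.2862]
tcp_rot: [-0.085, 3.139, -0.009]
force: [-0.3, 0.4, -7.3]
gripper_width: 0.274
grip_force: 60.1
```

```bash
python3 -c "
from bal import *
lift(9,0,3)"
```

```text
t 23.067 phi 0.0010 fwd 0.0080 top -0.0010 n 965 res 0.73 | al 0.0060 yaw 3.11 piv [0.6337 0.2302 0.2385] F [-0.3  0.4 -7.3]
t 23.117 phi 0.0015 fwd 0.0077 top -0.0010 n 961 res 0.84 | al 0.0060 yaw 3.11 piv [0.6337 0.2302 0.2385] F [-0.3 -0.4 -8. ]
t 23.167 phi 0.0016 fwd 0.0079 top -0.0012 n 938 res 0.88 | al 0.0060 yaw 3.11 piv [0.6337 0.2302 0.2385] F [-0.6  0.5 -7.4]
est phi 0.0016 v 0.0025 bias -0.0059 lag -0.003 g 3.41 k 44.6 rms 0.00018
pred max|phi| 0.002 end 0.0002 -0.0005 | al deg [0.33 0.31 0.31 0.3  0.31 0.31 0.32 0.33 0.34]
[[[0, 0, 0, -0.02, 0, 0, 0], [0, 0, 0, -0.03, 0, 0, 0], [0, 0, 0, -0.04, 0, 0, 0], [0, 0, 0, -0.04, 0, 0, 0], [0, 0, 0, -0.04, 0, 0, 0], [0, 0, 0, -0.03, 0, 0, 0], [0, 0, 0, -0.02, 0, 0, 0], [0, 0, 0, -0.01, 0, 0, 0], [0, 0, 0, -0.01, 0, 0, 0]]]
```

Emit:
carry_out:
  steps:
    - [[0,0,0,-0.02,0,0,0],[0,0,0,-0.03,0,0,0],[0,0,0,-0.04,0,0,0],[0,0,0,-0.04,0,0,0],[0,0,0,-0.04,0,0,0],[0,0,0,-0.03,0,0,0],[0,0,0,-0.02,0,0,0],[0,0,0,-0.01,0,0,0],[0,0,0,-0.01,0,0,0]]

```text
clock: 23.97
tool_pos: [0.5038, 0.2234, 0.2862]
tcp_rot: [-0.085, 3.139, -0.009]
force: [-0.0, -0.3, -7.5]
gripper_width: 0.276
grip_force: 60.1
```

```bash
python3 -c "
from bal import *
L=load(); w=r.camera('wrist'); pickle.dump((w,r.camera_model('wrist')),open('w2.pkl','wb')); cv2.imwrite('pics/w2.png',w[0][...,::-1])
lift(12,0,3)"
```

```text
t 24.017 phi 0.0014 fwd 0.0087 top -0.0010 n 949 res 0.76 | al 0.0058 yaw 3.11 piv [0.6337 0.2302 0.2385] F [ 0.9 -0.1 -7.4]
t 24.067 phi 0.0013 fwd 0.0079 top -0.0011 n 965 res 0.81 | al 0.0058 yaw 3.11 piv [0.6337 0.2302 0.2385] F [ 0.4 -0.3 -7.4]
t 24.117 phi 0.0014 fwd 0.0085 top -0.0011 n 980 res 0.80 | al 0.0058 yaw 3.11 piv [0.6337 0.2302 0.2385] F [-0.7 -0.2 -7.6]
est phi 0.0015 v 0.0011 bias -0.0058 lag -0.005 g 3.40 k 44.5 rms 0.00018
pred max|phi| 0.002 end 0.0001 -0.0003 | al deg [0.33 0.32 0.31 0.31 0.31 0.31 0.31 0.32 0.32 0.33 0.33 0.33]
[[[0, 0, 0, -0.01, 0, 0, 0], [0, 0, 0, -0.02, 0, 0, 0], [0, 0, 0, -0.02, 0, 0, 0], [0, 0, 0, -0.02, 0, 0, 0], [0, 0, 0, -0.02, 0, 0, 0], [0, 0, 0, -0.02, 0, 0, 0], [0, 0, 0, -0.02, 0, 0, 0], [0, 0, 0, -0.02, 0, 0, 0], [0, 0, 0, -0.01, 0, 0, 0], [0, 0, 0, -0.01, 0, 0, 0], [0, 0, 0, -0.01, 0, 0, 0], [0, 0, 0, 0, 0, 0, 0]]]
```

View pics/w2.png

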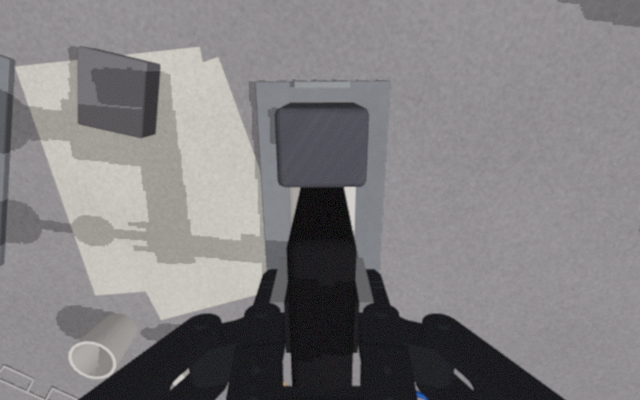

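Emit:
carry_out:
  steps:
    - [[0,0,0,0,0,0,0],[0,0,0,0,0,0,0],[0,0,0,0,0,0,0],[0,0,0,0,0,0,0],[0,0,0,0,0,0,0],[0,0,0,0,0,0,0],[0,0,0,0,0,0,0],[0,0,0,0,0,0,0],[0,0,0,0,0,0,0],[0,0,0,0,0,0,0],[0,0,0,0,0,0,0],[0,0,0,0,0,0,0]]

```text
clock: 25.17
tool_pos: [0.5038, 0.2234, 0.2862]
tcp_rot: [-0.085, 3.14, -0.009]
force: [-0.1, 0.4, -7.7]
gripper_width: 0.278
grip_force: 60.1
```

```bash
python3 -c "
from bal import *
L=undo(load(),12); save(L)
lift(12,0,3)"
```

```text
t 25.167 phi 0.0013 fwd 0.0085 top -0.0012 n 953 res 0.80 | al 0.0058 yaw 3.11 piv [0.6337 0.2302 0.2385] F [-0.1  0.4 -7.7]
t 25.217 phi 0.0013 fwd 0.0077 top -0.0010 n 971 res 0.82 | al 0.0058 yaw 3.11 piv [0.6337 0.2302 0.2385] F [-1.2 -0.2 -8.4]
t 25.267 phi 0.0007 fwd 0.0085 top -0.0012 n 949 res 0.82 | al 0.0059 yaw 3.11 piv [0.6337 0.2302 0.2385] F [ 0.7 -0.3 -8.7]
est phi 0.0011 v -0.0003 bias -0.0060 lag -0.005 g 3.40 k 44.5 rms 0.00019
pred max|phi| 0.001 end 0.0001 -0.0001 | al deg [0.33 0.33 0.33 0.33 0.33 0.33 0.33 0.33 0.34 0.34 0.34 0.34]
[[[0, 0, 0, 0, 0, 0, 0], [0, 0, 0, -0.01, 0, 0, 0], [0, 0, 0, -0.01, 0, 0, 0], [0, 0, 0, -0.01, 0, 0, 0], [0, 0, 0, -0.01, 0, 0, 0], [0, 0, 0, -0.01, 0, 0, 0], [0, 0, 0, 0, 0, 0, 0], [0, 0, 0, 0, 0, 0, 0], [0, 0, 0, 0, 0, 0, 0], [0, 0, 0, 0, 0, 0, 0], [0, 0, 0, 0.01, 0, 0, 0], [0, 0, 0, 0.01, 0, 0, 0]]]
```

Emit:
carry_out:
  steps:
    - [[0,0,0,0,0,0,0],[0,0,0,0,0,0,0],[0,0,0,0,0,0,0],[0,0,0,0,0,0,0],[0,0,0,0,0,0,0],[0,0,0,0,0,0,0],[0,0,0,0,0,0,0],[0,0,0,0,0,0,0],[0,0,0,0,0,0,0],[0,0,0,0,0,0,0],[0,0,0,0,0,0,0],[0,0,0,0,0,0,0],[0,0,0,0,0,0,0],[0,0,0,0,0,0,0],[0,0,0,0,0,0,0],[0,0,0,0,0,0,0],[0,0,0,0,0,0,0],[0,0,0,0,0,0,0]]

```text
clock: 26.82
tool_pos: [0.5038, 0.2234, 0.2862]
tcp_rot: [-0.085, 3.139, -0.009]
force: [0.1, -0.2, -7.9]
gripper_width: 0.272
grip_force: 60.1
```

```bash
python3 -c "
from bal import *
L=undo(load(),12); save(L)
lift(12,-.07,3)"
```

```text
t 26.817 phi 0.0010 fwd 0.0074 top -0.0011 n 979 res 0.79 | al 0.0058 yaw 3.11 piv [0.6337 0.2302 0.2385] F [ 0.1 -0.2 -7.9]
t 26.867 phi 0.0010 fwd 0.0075 top -0.0010 n 963 res 0.85 | al 0.0059 yaw 3.11 piv [0.6337 0.2302 0.2385] F [-0.2  0.3 -7. ]
t 26.917 phi 0.0012 fwd 0.0078 top -0.0011 n 935 res 0.83 | al 0.0059 yaw 3.11 piv [0.6337 0.2302 0.2385] F [-0.6 -0.2 -7.6]
est phi 0.0011 v -0.0001 bias -0.0060 lag -0.005 g 3.40 k 44.5 rms 0.00020
pred max|phi| 0.001 end 0.0001 -0.0002 | al deg [0.33 0.33 0.33 0.33 0.33 0.33 0.33 0.33 0.33 0.34 0.34 0.34]
[[[0, 0, 0.0004, 0, 0, 0, 0], [0, 0, 0.0025, -0.01, 0, 0, 0], [0, 0, 0.0072, -0.01, 0, 0, 0], [0, 0.0001, 0.0147, -0.01, 0, 0, 0], [0, 0.0001, 0.0243, -0.01, 0, 0, 0], [0, 0.0002, 0.035, -0.01, 0, 0, 0], [0, 0.0003, 0.0457, -0.01, 0, 0, 0], [0, 0.0003, 0.0553, 0, 0, 0, 0], [0, 0.0004, 0.0628, 0, 0, 0, 0], [0, 0.0004, 0.0675, 0, 0, 0, 0], [0, 0.0004, 0.0696, 0, 0, 0, 0], [0, 0.0004, 0.07, 0, 0, 0, 0]]]
```

Emit:
carry_out:
  steps:
    - [[0,0,0.0004,0,0,0,0],[0,0,0.0025,-0.01,0,0,0],[0,0,0.0072,-0.01,0,0,0],[0,0.0001,0.0147,-0.01,0,0,0],[0,0.0001,0.0243,-0.01,0,0,0],[0,0.0002,0.035,-0.01,0,0,0],[0,0.0003,0.0457,-0.01,0,0,0],[0,0.0003,0.0553,0,0,0,0],[0,0.0004,0.0628,0,0,0,0],[0,0.0004,0.0675,0,0,0,0],[0,0.0004,0.0696,0,0,0,0],[0,0.0004,0.07,0,0,0,0]]

```text
clock: 27.97
tool_pos: [0.5037, 0.2233, 0.2157]
tcp_rot: [-0.085, 3.14, -0.009]
force: [-0.4, 0.1, -6.9]
gripper_width: 0.273
grip_force: 60.2
```

```bash
python3 -c "
from bal import *
lift(11,-.06,3)"
```

```text
t 27.967 phi 0.0017 fwd 0.0085 top -0.0009 n 832 res 0.79 | al 0.0060 yaw 3.11 piv [0.6335 0.2301 0.168 ] F [-0.4  0.1 -6.9]
t 28.017 phi 0.0017 fwd 0.0082 top -0.0010 n 836 res 0.77 | al 0.0058 yaw 3.11 piv [0.6338 0.2302 0.1685] F [ 0.8 -1.1 -7.7]
t 28.067 phi 0.0023 fwd 0.0069 top -0.0012 n 863 res 0.80 | al 0.0056 yaw 3.11 piv [0.6341 0.2303 0.169 ] F [ 1.  -0.  -7.8]
est phi 0.0021 v 0.0023 bias -0.0058 lag -0.005 g 3.40 k 44.5 rms 0.00017
pred max|phi| 0.002 end 0.0002 -0.0004 | al deg [0.32 0.31 0.3  0.3  0.3  0.3  0.3  0.31 0.32 0.33 0.33]
[[[0, 0, 0.0004, -0.02, 0, 0, 0], [0, 0, 0.0027, -0.03, 0, 0, 0], [0, 0, 0.0077, -0.04, 0, 0, 0], [0, 0.0001, 0.0154, -0.04, 0, 0, 0], [0, 0.0001, 0.0249, -0.04, 0, 0, 0], [0, 0.0002, 0.0351, -0.04, 0, 0, 0], [0, 0.0002, 0.0446, -0.04, 0, 0, 0], [0, 0.0003, 0.0523, -0.03, 0, 0, 0], [0, 0.0003, 0.0573, -0.02, 0, 0, 0], [0, 0.0003, 0.0596, -0.01, 0, 0, 0], [0, 0.0003, 0.06, -0.01, 0, 0, 0]]]
```

Emit:
carry_out:
  steps:
    - [[0,0,0.0004,-0.02,0,0,0],[0,0,0.0027,-0.03,0,0,0],[0,0,0.0077,-0.04,0,0,0],[0,0.0001,0.0154,-0.04,0,0,0],[0,0.0001,0.0249,-0.04,0,0,0],[0,0.0002,0.0351,-0.04,0,0,0],[0,0.0002,0.0446,-0.04,0,0,0],[0,0.0003,0.0523,-0.03,0,0,0],[0,0.0003,0.0573,-0.02,0,0,0],[0,0.0003,0.0596,-0.01,0,0,0],[0,0.0003,0.06,-0.01,0,0,0]]

```text
clock: 29.03
tool_pos: [0.5035, 0.2232, 0.1555]
tcp_rot: [0.085, -3.14, 0.009]
force: [-0.3, -0.6, -7.6]
gripper_width: 0.271
grip_force: 60.2
```

```bash
python3 -c "
from bal import *
lift(11,-.05,3)
a=r.camera('scene')[0]; cv2.imwrite('pics/s3.png',cv2.resize(a[60:240,300:470],None,fx=3,fy=3,interpolation=2)[...,::-1])"
```

```text
t 29.033 phi 0.0001 fwd 0.0100 top -0.0009 n 733 res 0.78 | al 0.0060 yaw 3.11 piv [0.6333 0.23   0.1077] F [-0.3 -0.6 -7.6]
t 29.083 phi -0.0013 fwd 0.0078 top -0.0009 n 746 res 0.73 | al 0.0057 yaw 3.11 piv [0.6337 0.2301 0.1082] F [-0.5  0.7 -7.9]
t 29.133 phi -0.0007 fwd 0.0084 top -0.0008 n 743 res 0.72 | al 0.0056 yaw 3.11 piv [0.634  0.2302 0.1088] F [ 0.3 -0.3 -8.2]
est phi -0.0009 v -0.0017 bias -0.0059 lag -0.005 g 3.40 k 44.5 rms 0.00033
pred max|phi| 0.001 end -0.0001 0.0002 | al deg [0.34 0.35 0.35 0.35 0.35 0.35 0.35 0.35 0.34 0.34 0.34]
[[[0, 0, 0.0003, 0.01, 0, 0, 0], [0, 0, 0.0022, 0.02, 0, 0, 0], [0, 0.0001, 0.0064, 0.02, 0, 0, 0], [0, 0.0001, 0.0128, 0.02, 0, 0, 0], [0, 0.0001, 0.0208, 0.02, 0, 0, 0], [0, 0.0002, 0.0292, 0.02, 0, 0, 0], [0, 0.0002, 0.0372, 0.02, 0, 0, 0], [0, 0.0003, 0.0436, 0.02, 0, 0, 0], [0, 0.0003, 0.0478, 0.01, 0, 0, 0], [0, 0.0003, 0.0497, 0.01, 0, 0, 0], [0, 0.0003, 0.05, 0.01, 0, 0, 0]]]
```

View pics/s3.png

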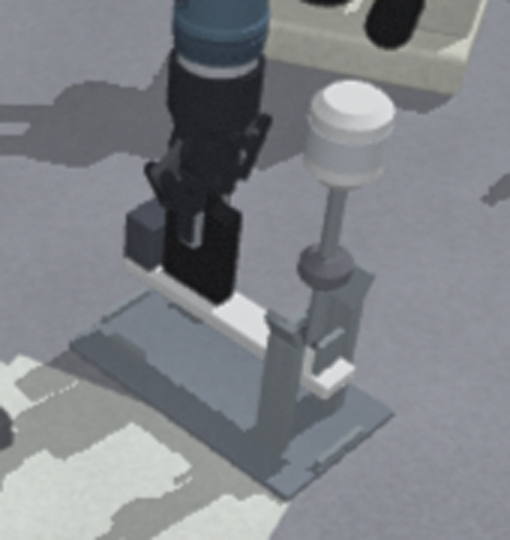

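Emit:
carry_out:
  steps:
    - [[0,0,0.0003,0.01,0,0,0],[0,0,0.0022,0.02,0,0,0],[0,0.0001,0.0064,0.02,0,0,0],[0,0.0001,0.0128,0.02,0,0,0],[0,0.0001,0.0208,0.02,0,0,0],[0,0.0002,0.0292,0.02,0,0,0],[0,0.0002,0.0372,0.02,0,0,0],[0,0.0003,0.0436,0.02,0,0,0],[0,0.0003,0.0478,0.01,0,0,0],[0,0.0003,0.0497,0.01,0,0,0],[0,0.0003,0.05,0.01,0,0,0]]

```text
clock: 30.15
tool_pos: [0.5036, 0.2232, 0.1056]
tcp_rot: [0.085, -3.14, 0.01]
force: [0.0, 0.4, -7.2]
gripper_width: 0.274
grip_force: 60.2
```

```bash
python3 -c "
from bal import *
lift(8,-.012,3); print(r.read_state()['tool_pos'])"
```

```text
t 30.150 phi 0.0001 fwd 0.0090 top -0.0009 n 682 res 0.70 | al 0.0061 yaw 3.11 piv [0.6334 0.23   0.0578] F [ 0.   0.4 -7.2]
t 30.200 phi 0.0009 fwd 0.0084 top -0.0008 n 685 res 0.73 | al 0.0059 yaw 3.11 piv [0.6337 0.2301 0.0583] F [-0.9 -0.2 -6.5]
t 30.250 phi -0.0001 fwd 0.0077 top -0.0009 n 675 res 0.80 | al 0.0057 yaw 3.11 piv [0.6341 0.2302 0.0588] F [ 0.7 -0.2 -6.9]
est phi 0.0003 v 0.0005 bias -0.0059 lag -0.005 g 3.40 k 44.5 rms 0.00042
pred max|phi| 0.000 end 0.0001 -0.0001 | al deg [0.33 0.33 0.33 0.33 0.33 0.33 0.33 0.34]
[[[0, 0, 0.0002, 0, 0, 0, 0], [0, 0, 0.0012, -0.01, 0, 0, 0], [0, 0, 0.0033, -0.01, 0, 0, 0], [0, 0, 0.006, -0.01, 0, 0, 0], [0, 0, 0.0087, -0.01, 0, 0, 0], [0, 0.0001, 0.0108, -0.01, 0, 0, 0], [0, 0.0001, 0.0118, 0, 0, 0, 0], [0, 0.0001, 0.012, 0, 0, 0, 0]]]
[0.50435978 0.22349807 0.10662748]
```

Emit:
carry_out:
  steps:
    - [[0,0,0.0003,0,0,0,0],[0,0,0.0015,0,0,0,0],[0,0,0.004,0,0,0,0],[0,0,0.007,0,0,0,0],[0,0,0.0095,0,0,0,0],[0,0,0.011,0,0,0,0],[0,0,0.012,0,0,0,0],[0,0,0.0126,0,0,0,0],[0,0,0.0131,0,0,0,0],[0,0,0.0135,0,0,0,0],[0,0,0.0138,0,0,0,0],[0,0,0.0138,0,0,0,0]]

```text
clock: 31.3
tool_pos: [0.504, 0.2233, 0.0927]
tcp_rot: [-0.085, 3.139, -0.009]
force: [-2.4, 0.2, -4.8]
gripper_width: 0.274
grip_force: 60.7
```

Emit:
carry_out:
  steps:
    - [[0,-0.0001,0.0002,-0.1,0,0,0],[0,-0.0002,0.0004,-0.2,0,0,0],[0,-0.0003,0.0006,-0.33,0,0,0],[0,-0.0003,0.0008,-0.33,0,0,0],[0,-0.0003,0.001,-0.33,0,0,0],[0,-0.0003,0.001,-0.33,0,0,0]]

```text
clock: 31.8
tool_pos: [0.504, 0.223, 0.0927]
tcp_rot: [-0.085, 3.139, 0.0]
force: [-6.1, -1.5, 6.4]
gripper_width: 0.273
grip_force: 62.3
```

```bash
python3 -c "
from bal import *
L=load(); measure(L,1)"
```

```text
t 31.800 phi -0.0153 fwd 0.0065 top -0.0006 n 664 res 0.71 | al -0.0001 yaw 3.12 piv [0.6339 0.2301 0.0451] F [-6.1 -1.5  6.4]
```

Emit:
carry_out:
  steps:
    - [[0,0,0,0,0,0,0.35],[0,0,0,0,0,0,0.45],[0,0,0,0,0,0,0.6],[0,0,0,0,0,0,0.8],[0,0,0,0,0,0,0.8],[0,0,0,0,0,0,0.8],[0,0,0,0,0,0,0.8],[0,0,-0.003,0,0,0,0.8],[0,0,-0.01,0,0,0,0.8],[0,0,-0.02,0,0,0,0.8],[0,0,-0.035,0,0,0,0.8],[0,0,-0.055,0,0,0,0.8],[0,0,-0.075,0,0,0,0.8],[0,0,-0.095,0,0,0,0.8],[0,0,-0.115,0,0,0,0.8],[0,0,-0.13,0,0,0,0.8],[0,0,-0.14,0,0,0,0.8],[0,0,-0.14,0,0,0,0.8]]

```text
clock: 33.35
tool_pos: [0.5054, 0.2235, 0.2347]
tcp_rot: [-0.085, 3.134, 0.002]
force: [0.3, 0.9, -0.8]
gripper_width: 0.796
grip_force: 0.0
```

Run:
```python
from bal import *
m=r.camera_model("scene"); a=r.camera("scene"); pv=np.array([.6337,.2298,.045]); Q=headpts("scene",pv,*a,m); print(lean(Q,3.1),r.read_state()["clock"])
cv2.imwrite('pics/s4.png',cv2.resize(a[0][60:240,300:470],None,fx=3,fy=3,interpolation=2)[...,::-1])
a=r.camera("wrist"); W=cloud(*a,r.camera_model("wrist")); k=(W[...,2]>.112)&(W[...,2]<.13)&(a[0].max(-1)<70)&(np.hypot(W[...,0]-.504,W[...,1]-.223)<.045)
P=W[k]; print(len(P),np.median(P[:,2]) if len(P) else 0,cv2.minAreaRect((P[:,:2]*1000).astype(np.float32)) if len(P) else 0)
```

```text
(array([-0.11645037,  0.00757159, -0.00045774]), np.float64(0.7011029381461531)) 33.4
2630 0.11980899343628951 ((502.5211486816406, 222.29403686523438), (68.5537338256836, 22.038970947265625), 3.6853418350219727)
```

View pics/s4.png

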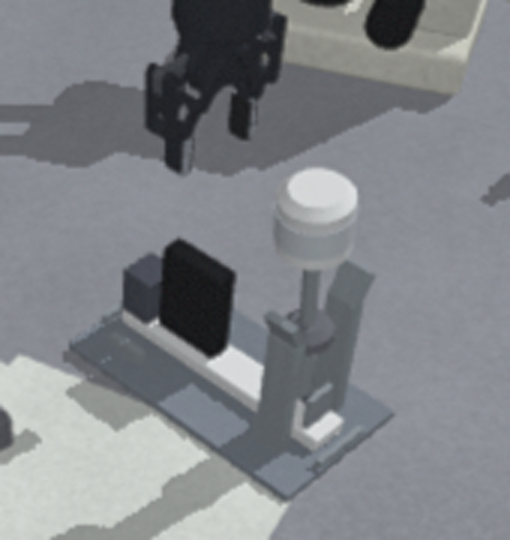

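Emit:
carry_out:
  steps:
    - [[0,0,0,0,0,0,0.8],[0,0,0,0,0,0,0.8],[0,0,0,0,0,0,0.8],[0,0,0,0,0,0,0.8],[0,0,0,0,0,0,0.8],[0,0,0,0,0,0,0.8],[0,0,0,0,0,0,0.8],[0,0,0,0,0,0,0.8],[0,0,0,0,0,0,0.8],[0,0,0,0,0,0,0.8]]

```text
clock: 34.28
tool_pos: [0.5039, 0.223, 0.2315]
tcp_rot: [-0.085, 3.14, -0.0]
force: [-0.5, 0.1, 0.6]
gripper_width: 0.796
grip_force: 0.0
```

```bash
python3 -c "
from h import *
print(r.hand_in())"
```

```text
the job is handed in; nothing more can be done
None
```

The lamp is in the working stand, carrier flat and released, after about 4.8 s steady above the posts; handed in at about 34 s, verdict not shown; lean peaked near 0.2 rad on lift-out, probably against a charger post, and the lamp now rests against one working-stand post.

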